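# Load the valve wash basket and slide it home

### The arm

A 7-joint arm with a two-finger parallel gripper is mounted at the origin on the work surface. World frame = base frame: x ahead of the robot, y to its left, z up, the work surface at z = 0. Lengths are in mm, angles in rad, forces in N, time in s.
With the tool pointing down it reaches from about 400 to 875 mm from the base axis. Payload 4.4 kg.
Tool frame: the origin (TCP) lies at the very end of the fingers, on their centre line; the grasp point (between the pads) lies 19 mm behind it; z points along the fingers, y is the line along which they close (so a half turn about z gives the same grasp; the last joint's range is limited). The gripper opens to 85 mm and grips with 20 to 120 N. Pads are 22 mm wide; open, the fingers measure 114 mm over their backs; the gripper's body (76 mm by 85 mm) begins 54 mm behind the grasp point. The pads swing forward as they close: fully open they stand 13 mm farther back than shut.
Start: joints at [1.117, 0.628, 0.038, 1.517, -0.027, 0.996, -0.02], TCP at [245.827, -601.736, 231.313] pointing down, gripper open.
Joint ranges: [-3.06, 3.06], [-0.37, 2.12], [-1.25, 1.32], [0.18, 2.47], [-1.1, 4.24], [0.23, 1.98], [-2.94, 2.94]. Speed limits (rad/s): [2.57, 2.57, 3.14, 3.14, 3.14, 3.14, 3.14].

### API

Orientations are given as [roll, pitch, yaw] about the fixed x, y, z axes, in that order (R = Rz(yaw) Ry(pitch) Rx(roll)).
In Python, from cell import monitor, viewer, workorder gives the robot as it stands.
- The arm moves only by the tool arm_command, never from a script. Its argument "series" is one flat list of numbers, 5 for each row, row after row: the opening in per cent of the stroke, from 0 (shut) to 100 (fully open), then the shift along the tool's x, y, z in cm, then the turn about the tool's z in degrees. In form: [claw, x, y, z, roll, claw, x, y, z, roll, ...]. A call has exactly 5 rows; each row is the pose to reach, as a shift and turn from the pose commanded when the call began, along the tool's axes at that moment; what a row does not reach only later rows make up. A row lasts 1/12 s, in which the tool goes at most 41.7 mm and 7.16 degrees, less where a joint would pass 70% of its speed; a pose out of reach is approached as far as the arm can. A call with a gripper value outside its range is refused whole. The fingers move at their own pace and stop on an object; the grip force is fixed at half the most. Time passes only in rows, so rows that repeat a pose let the fingers close, or fill a call up. It gives the time, the measured TCP pose, the force, the opening and the grip force at its end, in the units of the state.
- monitor.read_state(): the state, without advancing time (a new reading comes with each control period).
- viewer.get_image(name): name is "side" or "top"; returns (picture, depth): 420x560x3 uint8, red, green, blue; 420x560 float32, mm along the optical axis (not along the pixel's ray), 0 where there is no reading.
- viewer.camera_model(name): a dict with "mtx" (3x3 intrinsics, pixels), "R" (3x3) and "t" (3): a world point X has camera coordinates R X + t. Camera axes: x right, y down, z forward; pixel columns grow to the right and rows downward; lengths in mm; the calibration is good to about 2 mm. A picture is of the moment at which its call begins. camera_model takes no time and is no camera call.
- workorder.finish_job(): hands the job in; it is judged then, once.
The state is a dict: "clock": time; "qpos": joint angles; "qd": joint speeds; "tau": joint torques, N m; "eef_pos": TCP position; "tool_rot": TCP orientation; "force": force on the tool from outside, world axes, zero at the start; "torque": the same for the moment, N m; "width": finger opening in mm; "gripper_force": force on a finger pad.
Only numpy, scipy, OpenCV 4.12 (cv2) and the standard library are available. Lean on these libraries where they do the work, as an engineer would, in place of code of your own. Each camera call takes 0.05 s, during which the arm holds its last target. There are 200 camera calls.

### The job

Get this batch of engine valves ready for washing: work the seized valve out of the cast-iron block by twisting it back and forth while pulling gently, so that the block is not heaved up off its foot, and stand it in the basket's socket; put every valve-and-spring set from the bench into the basket, down on its floor and not one on another. Then push the loaded basket along its rails, on its centre line so that it does not jam, until it is fully home against the stop under the hood, and after that press the start button. Leave the two wrench sockets where they are.

Things in the scene. Friction and masses are not known exactly. Their poses are not given: they have to be found in the camera images.
- washer: Wash station, fixed: aluminium bed 400 x 262 mm, 6 mm thick, with two steel C-rails 26 mm high (x = -210 to 150 mm, inner faces y = +-115.5, lips +-110). Origin on the bench, midway between the rails; x axis = way the basket is pushed, z up. Clear hood, 134 mm high, over x = 72 to 188 mm, open towards the robot. The basket is fully home, against the stop, with its origin at x = 102 mm here.
- basket: Steel basket slide, 0.7 to 1.2 kg, on the bed between the rails: 72 mm (x) by 208 mm (y), walls 25 high and 4 thick, floor 4 thick; origin at the centre of its underside, x axis towards the hood. Valve socket (24 mm square) at y = -82; sets go anywhere else on its floor, standing or lying, e.g. in a row at y = -34, 4, 42, 80 mm. Its shoes between the rails are only 44 mm long, with 1.5 mm play a side.
- basket_bar (a point): The place to push: middle of the rear face of the basket's cross bar, 110 mm behind the basket's origin, 10 mm above its underside; bar 190 mm long in y, 12 thick, from 2 to 19 mm above the underside. Within 12 mm of the middle 4 to 12 N at 45 mm/s moves it; beyond 20 to 35 mm to a side it wedges fast. A short push 30 mm to the other side squares it, then push at the middle.
- basket_socket (a point): Centre of the mouth of the basket's square socket for the bare valve: bore 16 mm wide, mouth 40 mm above the basket's underside, 36 mm deep down to the basket floor.
- head_foot: Fixed steel foot plate 94 x 94 x 8 mm under the cast-iron block; origin on the bench, below the axis of the block's bore.
- head_block (a joint): How far the cast-iron block (a piece of cylinder head, 80 x 80 x 50 mm, 2 kg) has been lifted off its foot, m; 0 = seated. Only its weight, about 20 N, keeps it down; it cannot turn. It must not rise more than 8 mm.
- block_top (a point): Centre of the block's top face, the mouth of the bore (58 mm above the bench when seated).
- valve: Bare valve, 90 g, seized upright in the block: origin at the stem's tip, z axis to the head. Stem 9 mm, 82 long; crusted band 12 mm wide from 30 to 48 mm above the tip. Friction of 40 to 60 N: a straight pull lifts the block instead. While turned to and fro (0.8 rad/s or more, about 0.5 rad either way, 0.3 N m) it rises by 2 mm a swing; loose after 14 mm, clear of the block after 55.
- valve_head (a point): Middle of the valve's head (disc 32 mm in diameter, 6 mm thick), 85 mm above the stem's tip: grip the rim here from above.
- start_button (a joint): Start button's travel, m: 0 = out, 0.006 = fully pressed (5 N); it springs back.
- start_button_top (a point): Top centre of the start button, a 28 mm round white cap facing up on a grey pod beside the left rail, about 58 mm above the bench.
- set1: Valve-and-spring set, 80 to 170 g, standing on the bench: base disc 32 mm in diameter, black coil spring 27 mm, steel head disc 32 mm in diameter and 7 mm thick on top, 55 mm high in all. Origin: centre of its underside, z axis towards the head. Grip the head's rim or the spring from above. Two to four sets are present.
- set2: Another set like set1 (may be absent).
- set3: Another set like set1 (may be absent).
- set4: Another set like set1 (may be absent).
- socket1: Wrench socket, plain steel cylinder 30 mm in diameter, 45 mm high, 0.35 kg, standing among the sets; origin centre of its underside. Leave it.
- socket2: Wrench socket, 36 mm in diameter, 40 mm high, 0.35 kg, among the sets; origin centre of its underside. Leave it.
Not all that is in view belongs to the job. Leave any purple or yellow look-alike of the set1 alone.

How it is judged (in metres and radians):
On the way, in this order (a step that is already met when the one before it is completed fails the run):
1. the seized valve is drawn out of the block (z of valve in the frame of block_top above 0.003 m), for 0.1 s.
2. the bare valve stands in the basket's socket and every set is on the basket's floor, which is still out on its rails (horizontal distance between valve and basket_socket below 0.01 m and z of valve in the frame of basket between -0.002 and 0.012 m and angle between valve's own z axis and vertical below 0.45 rad and x of set1 in the frame of basket between -0.034 and 0.034 m and y of set1 in the frame of basket between -0.102 and 0.102 m and z of set1 in the frame of basket between -0.002 and 0.03 m and x of set2 in the frame of basket between -0.034 and 0.034 m and y of set2 in the frame of basket between -0.102 and 0.102 m and z of set2 in the frame of basket between -0.002 and 0.03 m and x of set3 in the frame of basket between -0.034 and 0.034 m and y of set3 in the frame of basket between -0.102 and 0.102 m and z of set3 in the frame of basket between -0.002 and 0.03 m and x of set4 in the frame of basket between -0.034 and 0.034 m and y of set4 in the frame of basket between -0.102 and 0.102 m and z of set4 in the frame of basket between -0.002 and 0.03 m and x of basket in the frame of washer below 0 m), for 0.3 s.
3. the loaded basket is pushed fully home against the stop (x of basket in the frame of washer above 0.094 m), for 0.2 s.
4. the start button is pressed (value of joint start_button above 0.004 m), for 0.02 s.
At the end, for the whole second after the job is handed in: Basket within 8 mm of fully home; valve stem in its socket (tip within 10 mm of its axis and 8 mm of the basket floor); every set present is inside the basket's walls on its floor (underside less than 30 mm above the basket's), standing or lying; block seated; button released; all at rest (horizontal distance between valve and basket_socket below 0.01 m and z of valve in the frame of basket between -0.002 and 0.012 m and angle between valve's own z axis and vertical below 0.45 rad and x of set1 in the frame of basket between -0.034 and 0.034 m and y of set1 in the frame of basket between -0.102 and 0.102 m and z of set1 in the frame of basket between -0.002 and 0.03 m and x of set2 in the frame of basket between -0.034 and 0.034 m and y of set2 in the frame of basket between -0.102 and 0.102 m and z of set2 in the frame of basket between -0.002 and 0.03 m and x of set3 in the frame of basket between -0.034 and 0.034 m and y of set3 in the frame of basket between -0.102 and 0.102 m and z of set3 in the frame of basket between -0.002 and 0.03 m and x of set4 in the frame of basket between -0.034 and 0.034 m and y of set4 in the frame of basket between -0.102 and 0.102 m and z of set4 in the frame of basket between -0.002 and 0.03 m and x of basket in the frame of washer above 0.094 m and value of joint each of head_block, start_button below 0.002 m and linear speed of basket below 0.01 m/s); the robot touches nothing.
It fails at once if the block is heaved more than 8 mm off its foot (value of joint head_block above 0.008 m).
It fails at once if a wrench socket on the bench is moved more than 40 mm (distance of any of socket1, socket2 from where it was at the start of the episode above 0.04 m).
Of set1, set2, set3, set4 only 2 to 4 are there at a start; the rules pass over those that are not, and their reading is None.
At some moment in a run one of set1, set2, set3, set4 may be knocked a few centimetres aside while the robot is not near it.
It also fails if it takes over 208 s, if anything falls off the work surface, if the arm or the gripper's body presses on something with over 40 N, if the wrist force passes 120 N, or if a joint passes its speed limit or range.

## Working session

There is one attempt and no reset: what is moved stays moved. The work goes in short steps, Python scripts to look and compute and a tool call to move; the robot and the scene stay as the last step left them, time stands still between calls to the robot, and variables do not carry over. Pictures are saved under pics/ and viewed, at most 14 in all, crops included, and the job is handed in when it is done.

Besides the shell and the picture viewer there is one more tool, called after "Call:" as name(argument=value, ...), one argument or row to a line, values as JSON. arm_command: Moves the arm, as the interface text tells. Its arguments: {"type":"object","properties":{"series":{"type":"array","items":{"type":"number"}}},"required":["series"]}

```bash
ls; mkdir -p pics
python3 - <<'E'
from cell import monitor, viewer, workorder
import cv2,numpy as np
s=monitor.read_state();print({k:np.round(v,3).tolist() for k,v in s.items()})
for n in("side","top"):
    p,d=viewer.get_image(n);cv2.imwrite(f"pics/{n}0.png",p[...,::-1]);np.save(f"pics/{n}0.npy",d)
    m=viewer.camera_model(n);print(n,{k:np.round(v,3).tolist() for k,v in m.items()}, (d>0).mean())
E
```

```text
pics
{'clock': 0.0, 'qpos': [1.117, 0.629, 0.038, 1.518, -0.027, 0.996, -0.02], 'qd': [0.0, -0.0, 0.001, -0.0, -0.001, 0.001, -0.001], 'tau': [0.0, -56.34, 1.226, -19.345, 0.011, 0.01, -0.0], 'eef_pos': [245.577, -601.138, 230.394], 'tool_rot': [-3.14, 0.0, 0.388], 'force': [-0.189, -0.373, -0.628], 'torque': [-0.033, -0.022, 0.028], 'gripper_force': 0.0, 'width': 85.394}
side {'mtx': [[507.312, 0.0, 276.604], [0.0, 507.312, 206.537], [0.0, 0.0, 1.0]], 'R': [[-0.854, -0.521, -0.006], [-0.311, 0.518, -0.797], [0.418, -0.679, -0.604]], 't': [468.802, 190.249, 878.96]} 0.9960544217687075
top {'mtx': [[436.467, 0.0, 284.153], [0.0, 436.467, 207.572], [0.0, 0.0, 1.0]], 'R': [[-0.001, -1.0, -0.011], [-0.988, 0.003, -0.153], [0.153, 0.01, -0.988]], 't': [58.278, 516.717, 1088.121]} 0.9959608843537415
```

View pics/top0.png

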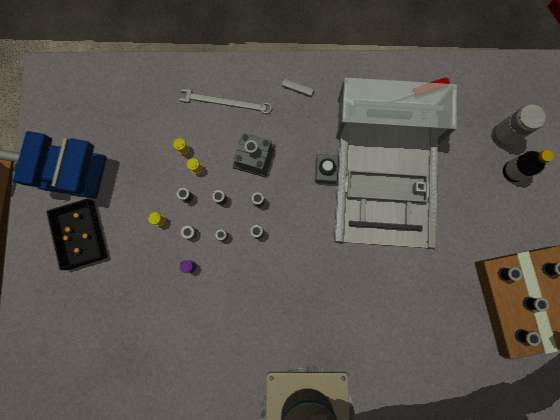

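View pics/side0.png

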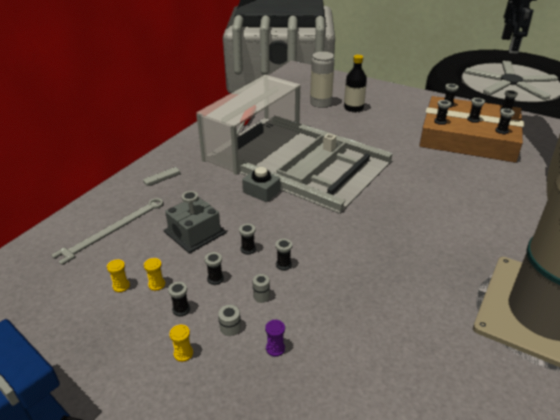

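The top view shows four sets at about (184,194), (219,196), (258,199) and (257,231). The wrench sockets are at (188,232) and (221,235), and the block with its valve is at (252,150). The button is at (327,167), the basket bar at (385,226) and the basket socket at (421,187). The side view agrees.

```bash
cat > h.py <<'E'
from cell import monitor, viewer, workorder
import cv2,numpy as np
def cloud(n):
    p,d=viewer.get_image(n);m=viewer.camera_model(n);K,R,t=map(np.array,(m["mtx"],m["R"],m["t"]))
    v,u=np.mgrid[:420,:560]
    c=np.stack([(u-K[0,2])/K[0,0]*d,(v-K[1,2])/K[1,1]*d,d],-1)-t
    W=c@R   # R^T(c-t)
    W[d==0]=np.nan
    return p,W
def ray(n,u,v,z):
    m=viewer.camera_model(n);K,R,t=map(np.array,(m["mtx"],m["R"],m["t"]))
    r=R.T@np.linalg.inv(K)@[u,v,1];o=-R.T@t
    return o+r*(z-o[2])/r[2]
def blobs(W,zlo,zhi,box,amin=15):
    x0,x1,y0,y1=box
    with np.errstate(invalid='ignore'):
        M=(W[...,2]>zlo)&(W[...,2]<zhi)&(W[...,0]>x0)&(W[...,0]<x1)&(W[...,1]>y0)&(W[...,1]<y1)
    n,L,S,C=cv2.connectedComponentsWithStats(M.astype(np.uint8),connectivity=4)
    for i in range(1,n):
        if S[i,4]>=amin:
            q=W[L==i];a,b=np.percentile(q,3,0),np.percentile(q,97,0)
            print(np.round(C[i]).astype(int),S[i,4],'med',np.round(np.median(q,0)).astype(int),'mid',np.round((a+b)/2,1),'ext',np.round(b-a))
def tool(dx,dy,dz):
    s=monitor.read_state();R=cv2.Rodrigues(np.zeros(3))[0]
    from scipy.spatial.transform import Rotation as Ro
    return Ro.from_euler('xyz',s["tool_rot"]).as_matrix().T@[dx,dy,dz]
def near(pt,n="top"):
    m=viewer.camera_model(n);K,R,t=map(np.array,(m["mtx"],m["R"],m["t"]));c=K@(R@pt+t);return c[:2]/c[2]
E
python3 - <<'E'
from h import *
p,W=cloud("top")
print("objs");blobs(W,33,75,(300,700,50,450))
print("valve");blobs(W,70,120,(500,800,20,250))
print("button");blobs(W,50,75,(500,720,-120,0))
print("basket");blobs(W,15,60,(400,640,-400,-90))
print("rails");blobs(W,20,45,(350,720,-400,-90))
I=cv2.resize(p[60:255,310:470],None,fx=3.6,fy=3,interpolation=cv2.INTER_CUBIC);cv2.imwrite("pics/c1.png",I[...,::-1])
E
```

```text
objs
[253 153] 810 med [655 135  58] mid [659.  139.8  50.4] ext [77. 82. 24.]
[180 144] 127 med [683 330  55] mid [684.5 330.8  48.2] ext [26. 28. 23.]
[193 164] 124 med [629 293  56] mid [630.3 294.1  48.3] ext [27. 28. 21.]
[183 193] 129 med [552 317  55] mid [552.3 317.7  53.3] ext [28. 28. 11.]
[218 196] 119 med [545 226  55] mid [546.1 225.8  55.1] ext [28. 28.  9.]
[258 198] 123 med [539 124  55] mid [540.2 125.3  54.1] ext [28. 28.  8.]
[155 218] 130 med [488 387  55] mid [488.9 387.8  50.3] ext [26. 27. 21.]
[188 232] 157 med [454 306  40] mid [454.4 305.6  39.4] ext [31. 31.  8.]
[256 231] 120 med [455 128  55] mid [456.  127.2  55.1] ext [28. 28.  7.]
[221 234] 112 med [448 219  45] mid [448.1 218.9  44.2] ext [26. 25. 11.]
[186 266] 134 med [367 303  56] mid [368.3 302.6  55.8] ext [27. 27.  8.]
valve
[251 146] 133 med [665 140  97] mid [665.  140.9  96.3] ext [29. 28.  9.]
button
[327 166] 193 med [622 -54  55] mid [623.8 -55.5  57.8] ext [37. 35. 15.]
basket
[395 201] 2285 med [ 540 -264   25] mid [ 531.6 -216.1   26.6] ext [191. 247.  21.]
rails
[398 184] 2053 med [ 581 -304   26] mid [ 572.1 -220.3   28.2] ext [277. 257.  14.]
[386 225] 353 med [ 473 -206   25] mid [ 472.9 -207.1   24.7] ext [ 21. 176.   8.]
```

View pics/c1.png

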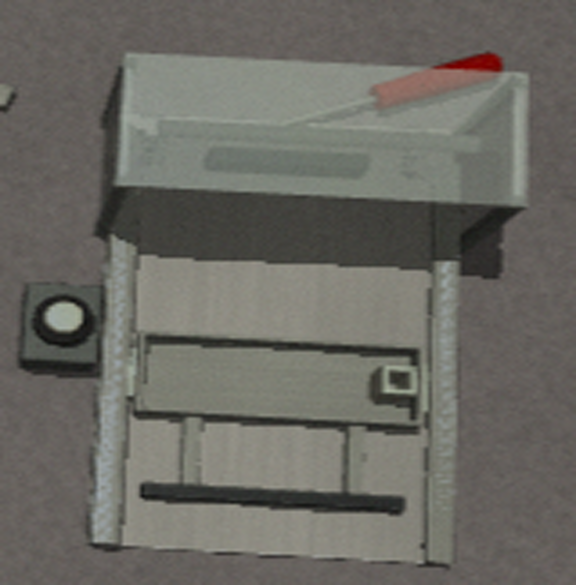

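The crop shows the station turned a few degrees. The bar runs from about (142,488) to (403,503) in the crop, with the socket at (398,380) and the button at (66,317). I'll fit the basket and rail lines, and start the arm turning and travelling.

Run:
```python
from h import *
p,W=cloud("top")
def sel(zlo,zhi,x0,x1,y0,y1):
    with np.errstate(invalid='ignore'):
        return W[(W[...,2]>zlo)&(W[...,2]<zhi)&(W[...,0]>x0)&(W[...,0]<x1)&(W[...,1]>y0)&(W[...,1]<y1)]
b=sel(20,29,458,490,-320,-100);r=cv2.minAreaRect(b[:,:2].astype(np.float32));print("bar",r,np.median(b[:,2]),np.polyfit(b[:,1],b[:,0],1))
for nm,y0,y1 in(("L",-125,-75),("R",-360,-310)):
    q=sel(20,40,440,610,y0,y1);print(nm,len(q),np.polyfit(q[:,0],q[:,1],1),q[:,1].mean(),q[:,0].mean(),np.median(q[:,2]),np.ptp(q[:,1]))
q=sel(39,55,530,640,-340,-240);print("sock",len(q),(np.percentile(q,3,0)+np.percentile(q,97,0))/2)
q=sel(28,36,520,640,-320,-100);print("walls",len(q),cv2.minAreaRect(q[:,:2].astype(np.float32)))
q=sel(56,70,590,650,-90,-20);print("btn",len(q),q.mean(0))
q=sel(100,145,550,760,-400,-20);print("hood",np.percentile(q,2,0),np.percentile(q,98,0))
```

```text
bar ((476.1242980957031, -215.4520263671875), (208.0885009765625, 26.743738174438477), 89.14049530029297) 24.327099471644544 [5.85280693e-02 4.85180231e+02]
L 606 [-6.00691554e-02 -6.17683554e+01] -93.63057301860158 530.4255977907828 26.103050560907604 49.1223556092028
R 573 [-2.32972667e-02 -3.15634903e+02] -327.9625729515394 529.1466366676145 25.748886077068985 32.56748305305973
sock 65 [ 570.47070173 -295.07577596   44.09023793]
walls 355 ((576.732421875, -208.49693298339844), (218.1855926513672, 73.45233154296875), 86.16864013671875)
btn 93 [622.99298197 -54.49862564  61.1944781 ]
hood [ 698.80563403 -359.24446901  126.08667398] [758.69989626 -90.42273594 137.40762874]
```

Call:
arm_command(
  series=[100, 0, 0, 0, -7, 100, 0, 0, 0, -14, 100, 0, 0, 0, -21, 100, 0, 0, 0, -28, 100, 0, 0, 0, -35],
)

```text
clock: 0.62
eef_pos: [245.7, -601.6, 231.1]
tool_rot: [-3.141, -0.0, 1.005]
force: [-0.4, -1.2, 0.2]
width: 85.5
gripper_force: 0.0
```

Call:
arm_command(
  series=[100, 0, 0, 0, -7, 100, 0, 0, 0, -14, 100, 0, 0, 0, -21, 100, 0, 0, 0, -28, 100, 0, 0, 0, -32.8],
)

```text
clock: 1.03
eef_pos: [245.6, -601.6, 231.0]
tool_rot: [-3.141, -0.0, 1.577]
force: [0.7, 0.6, 0.7]
width: 85.3
gripper_force: 0.0
```

Call:
arm_command(
  series=[100, 3, 1.7, 0, 0, 100, 6, 3.4, 0, 0, 100, 9, 5.1, 0, 0, 100, 12, 6.8, 0, 0, 100, 15, 8.5, 0, 0],
)

```text
clock: 1.45
eef_pos: [331.1, -450.2, 231.2]
tool_rot: [-3.142, -0.0, 1.571]
force: [0.4, 1.0, 1.0]
width: 85.2
gripper_force: 0.0
```

Call:
arm_command(
  series=[100, 3, 1.7, 0, 0, 100, 6, 3.4, 0, 0, 100, 9, 5.1, 0, 0, 100, 12, 6.8, 0, 0, 100, 15, 8.5, 0, 0],
)

```text
clock: 1.87
eef_pos: [416.2, -300.2, 231.3]
tool_rot: [-3.142, 0.0, 1.571]
force: [0.5, 0.6, 0.1]
width: 85.5
gripper_force: 0.0
```

Call:
arm_command(
  series=[100, 3, 1.7, 0, 0, 100, 6, 3.4, 0, 0, 100, 9, 5.1, 0, 0, 100, 12, 6.8, 0, 0, 100, 15, 8.5, 0, 0],
)

```text
clock: 2.28
eef_pos: [501.2, -150.2, 231.4]
tool_rot: [3.142, 0.0, 1.571]
force: [1.1, -0.2, -0.2]
width: 85.5
gripper_force: 0.0
```

Call:
arm_command(
  series=[100, 3, 1.7, 0, 0, 100, 6, 3.4, 0, 0, 100, 9, 5.1, 0, 0, 100, 12, 6.8, 0, 0, 100, 15, 8.5, 0, 0],
)

```text
clock: 2.7
eef_pos: [586.1, -0.2, 231.2]
tool_rot: [-3.141, 0.0, 1.571]
force: [1.0, -0.2, -1.0]
width: 85.4
gripper_force: 0.0
```

Call:
arm_command(
  series=[100, 3, 1.7, 1, 0, 100, 6, 3.4, 2, 0, 100, 9, 5.1, 3, 0, 100, 12, 6.8, 4, 0, 100, 14, 7.8, 5, 0],
)

```text
clock: 3.12
eef_pos: [664.6, 142.6, 180.6]
tool_rot: [3.141, -0.002, 1.574]
force: [-0.4, 0.6, 0.4]
width: 85.7
gripper_force: 0.0
```

Call:
arm_command(
  series=[100, -0.15, 0, 3, 0, 100, -0.15, 0, 6, 0, 100, -0.15, 0, 9, 0, 100, -0.15, 0, 10.8, 0, 100, -0.15, 0, 10.8, 0],
)

```text
clock: 3.53
eef_pos: [660.0, 135.8, 68.3]
tool_rot: [-3.133, 0.003, 1.571]
force: [-1.0, -0.5, -0.0]
width: 85.3
gripper_force: 0.0
```

Call:
arm_command(
  series=[0, 0, 0, 0, 0, 0, 0, 0, 0, 0, 0, 0, 0, 0, 0, 0, 0, 0, 0, 0, 0, 0, 0, 0, 0],
)

```text
clock: 3.95
eef_pos: [664.5, 137.2, 75.1]
tool_rot: [3.139, -0.001, 1.571]
force: [0.1, -0.9, 3.1]
width: 29.3
gripper_force: 58.9
```

Call:
arm_command(
  series=[0, 0, 0, 0, 0, 0, 0, 0, 0, 0, 0, 0, 0, 0, 0, 0, 0, 0, 0, 0, 0, 0, 0, 0, 0],
)

```text
clock: 4.37
eef_pos: [664.5, 137.2, 75.0]
tool_rot: [3.139, -0.001, 1.571]
force: [-0.9, 0.1, 6.2]
width: 29.2
gripper_force: 58.8
```

Call:
arm_command(
  series=[60, 0, 0, 0, 0, 60, 0, 0, 0, 0, 60, 0.4, 0.05, 0.2, 0, 60, 0.4, 0.05, 0.2, 0, 60, 0.4, 0.05, 0.2, 0],
)

```text
clock: 4.78
eef_pos: [663.8, 141.5, 70.9]
tool_rot: [-3.141, -0.0, 1.572]
force: [-1.1, 0.5, 1.2]
width: 51.1
gripper_force: 0.0
```

Call:
arm_command(
  series=[0, 0, 0, 0, 0, 0, 0, 0, 0, 0, 0, 0, 0, 0, 0, 0, 0, 0, 0, 0, 0, 0, 0, 0, 0],
)

```text
clock: 5.2
eef_pos: [664.1, 140.7, 71.3]
tool_rot: [-3.142, 0.0, 1.571]
force: [0.4, 0.0, -0.4]
width: 29.4
gripper_force: 59.1
```

Run:
```python
from h import *
s=monitor.read_state();print(s["width"],s["eef_pos"],s["force"],s["qpos"])
p,W=cloud("top");q,W2=cloud("side")
a=cv2.resize(p[110:190,210:300],(540,480),interpolation=cv2.INTER_CUBIC)
u=near(np.array([665,141,95.]),"side").astype(int)
b=cv2.resize(q[u[1]-50:u[1]+50,max(u[0]-60,0):u[0]+60],(576,480),interpolation=cv2.INTER_CUBIC)
I=cv2.resize(np.hstack([a,b]),(800,344));cv2.imwrite("pics/g1.png",I[...,::-1])
```

```text
29.387616707661454 [664.09036826 140.70739349  71.29597719] [ 0.36278252  0.01949869 -0.39019968] [-0.10317864  0.86494598 -0.26238584  1.54540118  0.28788246  0.76955712
 -0.48505221]
```

View pics/g1.png

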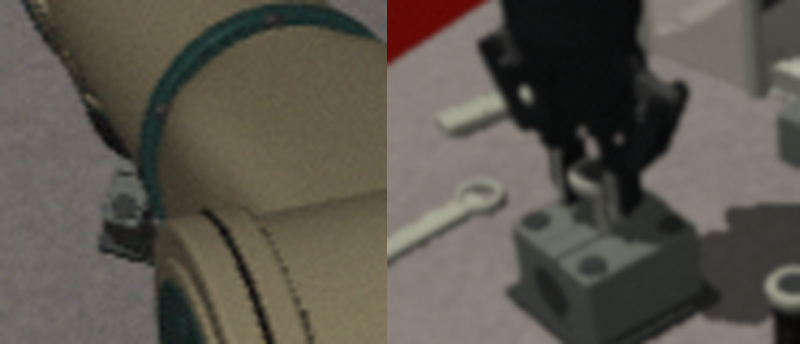

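The gripper holds the valve head (head at about (585,170) in the right half of the picture). Starting the twist with a light pull.

Call:
arm_command(
  series=[0, 0, 0, -0.03, 7, 0, 0, 0, -0.06, 14, 0, 0, 0, -0.09, 21, 0, 0, 0, -0.12, 28, 0, 0, 0, -0.14, 21],
)

```text
clock: 5.72
eef_pos: [663.9, 140.0, 71.8]
tool_rot: [3.141, 0.002, 1.199]
force: [1.3, -0.8, -6.1]
width: 29.1
gripper_force: 59.9
```

Call:
arm_command(
  series=[0, 0, 0, -0.02, -7, 0, 0, 0, -0.05, -14, 0, 0, 0, -0.07, -21, 0, 0, 0, -0.1, -28, 0, 0, 0, -0.12, -35],
)

```text
clock: 6.13
eef_pos: [663.7, 140.6, 72.6]
tool_rot: [-3.141, -0.0, 1.821]
force: [2.3, 1.2, -7.5]
width: 29.1
gripper_force: 59.8
```

Call:
arm_command(
  series=[0, 0, 0, -0.02, -7, 0, 0, 0, -0.05, -14, 0, 0, 0, -0.07, -7, 0, 0, 0, -0.1, 0, 0, 0, 0, -0.12, 7],
)

```text
clock: 6.55
eef_pos: [663.4, 140.2, 73.4]
tool_rot: [-3.14, 0.0, 1.687]
force: [1.9, -1.1, -8.8]
width: 29.1
gripper_force: 59.8
```

Run:
```python
from h import *
s=monitor.read_state();print(s["width"],s["eef_pos"],s["force"],s["torque"])
p,W=cloud("side")
m=near(np.array([690,100,58.]),"side");print(m)
with np.errstate(invalid='ignore'):
    q=W[(abs(W[...,0]-650)<60)&(abs(W[...,1]-140)<55)&(W[...,2]>50)&(W[...,2]<70)]
print(np.median(q[:,2]),np.percentile(q[:,2],[20,80]))
```

```text
29.14135360723884 [663.43917962 140.18049865  73.37199253] [ 1.92019059 -1.13147071 -8.81954921] [-0.02120569 -0.3934432   0.13463728]
[194.32944718 197.75038007]
58.97907677309756 [57.13294505 60.40202656]
```

Call:
arm_command(
  series=[0, 0, 0, -0.02, 7, 0, 0, 0, -0.04, 14, 0, 0, 0, -0.06, 21, 0, 0, 0, -0.09, 28, 0, 0, 0, -0.11, 35],
)

```text
clock: 7.02
eef_pos: [663.9, 139.5, 74.7]
tool_rot: [3.142, 0.002, 1.079]
force: [3.0, -1.6, -10.2]
width: 28.8
gripper_force: 60.0
```

Call:
arm_command(
  series=[0, 0, 0, -0.02, -7, 0, 0, 0, -0.04, -14, 0, 0, 0, -0.06, -21, 0, 0, 0, -0.09, -28, 0, 0, 0, -0.11, -35],
)

```text
clock: 7.43
eef_pos: [663.5, 140.4, 76.0]
tool_rot: [-3.14, 0.0, 1.702]
force: [1.2, -0.5, -8.7]
width: 28.9
gripper_force: 60.3
```

Call:
arm_command(
  series=[0, 0, 0, -0.02, -7, 0, 0, 0, -0.04, -14, 0, 0, 0, -0.06, -21, 0, 0, 0, -0.09, -14, 0, 0, 0, -0.11, -7],
)

```text
clock: 7.85
eef_pos: [663.4, 140.3, 77.1]
tool_rot: [-3.14, -0.001, 1.813]
force: [1.6, 0.5, -7.0]
width: 28.9
gripper_force: 60.4
```

Call:
arm_command(
  series=[0, 0, 0, -0.02, 7, 0, 0, 0, -0.04, 14, 0, 0, 0, -0.06, 21, 0, 0, 0, -0.09, 28, 0, 0, 0, -0.11, 35],
)

```text
clock: 8.27
eef_pos: [663.9, 139.8, 78.4]
tool_rot: [-3.141, 0.002, 1.201]
force: [1.3, -0.6, -6.6]
width: 29.1
gripper_force: 60.4
```

Call:
arm_command(
  series=[0, 0, 0, -0.02, 7, 0, 0, 0, -0.04, 0, 0, 0, 0, -0.06, -7, 0, 0, 0, -0.09, -14, 0, 0, 0, -0.11, -21],
)

```text
clock: 8.68
eef_pos: [663.7, 140.4, 79.7]
tool_rot: [-3.141, 0.001, 1.58]
force: [0.4, 0.0, -6.3]
width: 29.2
gripper_force: 60.5
```

Call:
arm_command(
  series=[0, 0, 0, -0.02, -7, 0, 0, 0, -0.05, -14, 0, 0, 0, -0.08, -21, 0, 0, 0, -0.11, -28, 0, 0, 0, -0.13, -21],
)

```text
clock: 9.1
eef_pos: [663.6, 140.3, 81.0]
tool_rot: [-3.14, -0.001, 1.946]
force: [-0.9, -0.6, -4.4]
width: 29.1
gripper_force: 60.6
```

Call:
arm_command(
  series=[0, 0, 0, -0.02, 7, 0, 0, 0, -0.05, 14, 0, 0, 0, -0.08, 21, 0, 0, 0, -0.11, 28, 0, 0, 0, -0.13, 35],
)

```text
clock: 9.52
eef_pos: [663.9, 140.3, 82.6]
tool_rot: [-3.141, 0.001, 1.323]
force: [1.6, -0.5, -3.9]
width: 29.3
gripper_force: 60.6
```

Call:
arm_command(
  series=[0, 0, 0, -0.02, 7, 0, 0, 0, -0.05, 14, 0, 0, 0, -0.08, 7, 0, 0, 0, -0.11, 0, 0, 0, 0, -0.13, -7],
)

```text
clock: 9.93
eef_pos: [664.0, 141.0, 84.4]
tool_rot: [3.142, 0.001, 1.458]
force: [0.4, -0.7, -2.1]
width: 28.9
gripper_force: 60.8
```

Call:
arm_command(
  series=[0, 0, 0, -0.02, -7, 0, 0, 0, -0.05, -14, 0, 0, 0, -0.08, -21, 0, 0, 0, -0.11, -28, 0, 0, 0, -0.13, -35],
)

```text
clock: 10.35
eef_pos: [664.2, 140.9, 86.1]
tool_rot: [3.141, 0.0, 2.068]
force: [0.1, -0.4, -1.2]
width: 29.6
gripper_force: 60.9
```

Call:
arm_command(
  series=[0, 0, 0, -0.02, 7, 0, 0, 0, -0.05, 14, 0, 0, 0, -0.08, 21, 0, 0, 0, -0.11, 28, 0, 0, 0, -0.13, 35],
)

```text
clock: 10.77
eef_pos: [664.1, 141.0, 87.3]
tool_rot: [3.142, -0.0, 1.446]
force: [0.1, -0.6, -0.7]
width: 29.3
gripper_force: 60.9
```

Call:
arm_command(
  series=[0, 0, 0, -0.02, 7, 0, 0, 0, -0.05, 14, 0, 0, 0, -0.08, 21, 0, 0, 0, -0.11, 14, 0, 0, 0, -0.13, 7],
)

```text
clock: 11.18
eef_pos: [664.0, 141.4, 88.7]
tool_rot: [3.141, 0.0, 1.335]
force: [-0.3, 0.8, -0.5]
width: 29.3
gripper_force: 60.9
```

Call:
arm_command(
  series=[0, 0, 0, -0.02, -7, 0, 0, 0, -0.05, -14, 0, 0, 0, -0.08, -21, 0, 0, 0, -0.11, -14, 0, 0, 0, -0.13, -14],
)

```text
clock: 11.6
eef_pos: [664.1, 140.9, 89.8]
tool_rot: [-3.142, -0.0, 1.57]
force: [-0.0, 0.0, -0.0]
width: 29.0
gripper_force: 60.9
```

Run:
```python
from h import *
s=monitor.read_state();print(s["width"],s["eef_pos"],s["force"],s["torque"],s["tool_rot"])
q,W=cloud("side")
u=near(np.array([665,141,75.]),"side").astype(int)
cv2.imwrite("pics/g2.png",cv2.resize(q[u[1]-50:u[1]+50,u[0]-60:u[0]+60],(600,500),interpolation=cv2.INTER_CUBIC)[...,::-1])
```

```text
28.993194444238128 [664.08866157 140.86215702  89.83751213] [-0.00216534  0.04790085 -0.03422421] [ 0.00273006 -0.02998914  0.01105024] [-3.14155219e+00 -2.61413659e-04  1.56992687e+00]
```

View pics/g2.png

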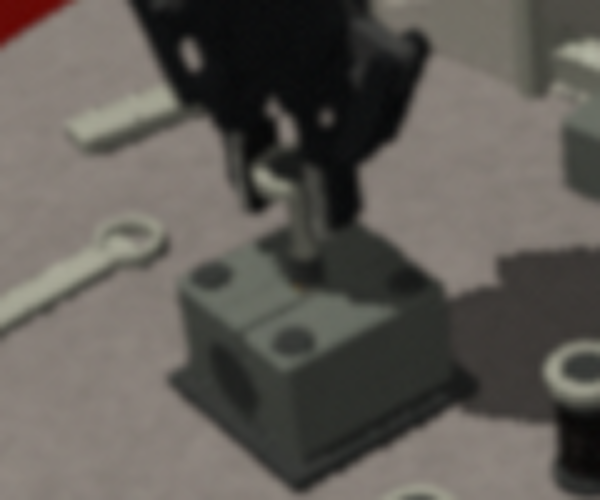

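The stem and crusted band have risen out of the bore (stem at about (305,240)), and the force has dropped to zero. The valve is loose, so I'll lift it clear.

Call:
arm_command(
  series=[0, 0, 0, -0.5, 0, 0, 0, 0, -1.2, 0, 0, 0, 0, -2, 0, 0, 0, 0, -2.8, 0, 0, 0, 0, -3.6, 0],
)

```text
clock: 12.07
eef_pos: [664.4, 141.1, 127.1]
tool_rot: [3.141, -0.0, 1.572]
force: [-0.5, 0.3, -0.3]
width: 28.9
gripper_force: 60.9
```

Call:
arm_command(
  series=[0, 0, 0, -1, 0, 0, 0, 0, -2, 0, 0, 0, 0, -3, 0, 0, 0, 0, -4, 0, 0, 0, 0, -4.4, 0],
)

```text
clock: 12.48
eef_pos: [665.0, 141.2, 172.0]
tool_rot: [3.139, -0.001, 1.571]
force: [0.1, -0.1, -1.6]
width: 29.0
gripper_force: 60.9
```

Call:
arm_command(
  series=[0, 0, 0, 0, 0, 0, -2, -0.4, 0, 0, 0, -5, -1, 0, 0, 0, -8, -1.7, 0, 0, 0, -11, -2.3, 0, 0],
)

```text
clock: 12.9
eef_pos: [640.2, 29.9, 169.1]
tool_rot: [-3.14, 0.0, 1.572]
force: [0.3, -0.5, -1.3]
width: 29.1
gripper_force: 60.9
```

Call:
arm_command(
  series=[0, -3, -0.6, 0, 0, 0, -6, -1.3, 0, 0, 0, -9, -1.9, 0, 0, 0, -12, -2.6, 0, 0, 0, -15, -3.2, 0, 0],
)

```text
clock: 13.32
eef_pos: [608.2, -120.5, 169.2]
tool_rot: [-3.14, -0.0, 1.571]
force: [0.5, 0.1, -0.8]
width: 29.2
gripper_force: 60.9
```

Call:
arm_command(
  series=[0, -3, -0.6, 0, 0, 0, -6, -1.3, 0, 0, 0, -9, -2, 0, 0, 0, -12, -2.7, 0, 0, 0, -14, -3.2, 0, 0],
)

```text
clock: 13.73
eef_pos: [575.4, -263.3, 169.0]
tool_rot: [-3.14, 0.002, 1.568]
force: [-0.8, -0.5, -0.3]
width: 29.3
gripper_force: 60.9
```

Call:
arm_command(
  series=[0, -2, -0.3, 0, 0, 0, -3.5, -0.6, 0, 0, 0, -3.5, -0.6, 0, 0, 0, -3.5, -0.6, 0, 0, 0, -3.5, -0.6, 0, 0],
)

```text
clock: 14.15
eef_pos: [571.8, -292.1, 169.6]
tool_rot: [3.141, -0.002, 1.573]
force: [-0.5, 1.0, -0.7]
width: 29.2
gripper_force: 60.9
```

Run:
```python
from h import *
s=monitor.read_state();print(s["width"],s["eef_pos"],s["force"])
q,W=cloud("side");cv2.imwrite("pics/s3.png",cv2.resize(q[40:240,200:440],(792,600)if 0 else (720,600),interpolation=cv2.INTER_CUBIC)[...,::-1])
blobs(W,38,50,(530,620,-330,-260),5)
```

```text
29.185196731869276 [ 571.7515421  -292.07315952  169.55894559] [-0.52430177  1.00929331 -0.74253066]
[329 138] 85 med [ 572 -291   45] mid [ 571.9 -294.7   43.9] ext [25. 25. 11.]
```

View pics/s3.png

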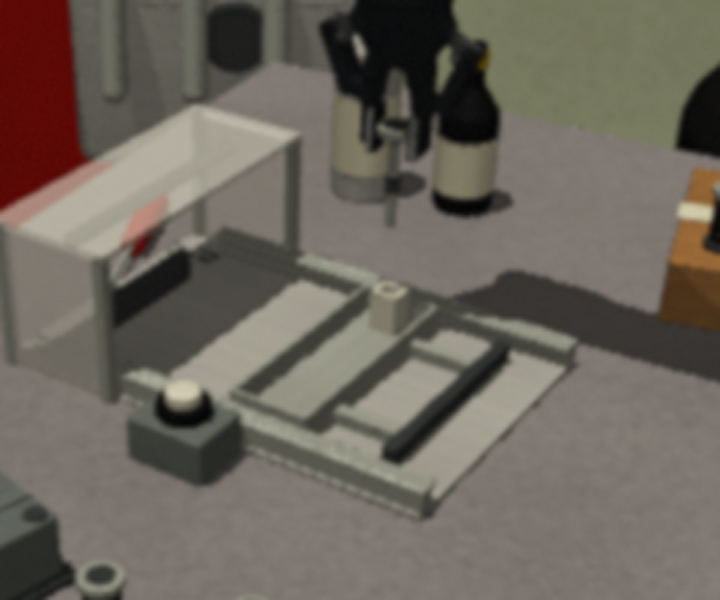

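The valve hangs straight in the gripper with its tip at crop (391,225), and the socket mouth is at (389,289). Comparing the two by rays.

Run:
```python
from h import *
print(ray("side",329.7,136.3,46),ray("side",330.3,115,107),monitor.read_state()["eef_pos"])
```

```text
[ 572.60171544 -298.87219343   46.        ] [ 573.39224927 -295.97800888  107.        ] [ 571.95866697 -291.7260097   169.68019777]
```

Call:
arm_command(
  series=[0, -0.3, 0, 0, 0, 0, -0.3, 0, 1.5, 0, 0, -0.3, 0, 3.2, 0, 0, -0.3, 0, 5, 0, 0, -0.3, 0, 5.8, 0],
)

```text
clock: 14.62
eef_pos: [570.4, -295.7, 109.7]
tool_rot: [-3.139, -0.002, 1.573]
force: [-0.4, -0.2, -1.6]
width: 28.9
gripper_force: 60.9
```

Call:
arm_command(
  series=[0, 0, 0, 0.2, 0, 0, 0, 0, 0.5, 0, 0, 0, 0, 0.8, 0, 0, 0, 0, 1, 0, 0, 0, 0, 1, 0],
)

```text
clock: 15.03
eef_pos: [571.4, -297.2, 102.0]
tool_rot: [3.141, 0.0, 1.571]
force: [0.0, -0.8, -0.4]
width: 29.3
gripper_force: 60.9
```

Run:
```python
from h import *
s=monitor.read_state();print(s["width"],s["eef_pos"],s["force"])
q,W=cloud("side");cv2.imwrite("pics/s4.png",cv2.resize(q[90:170,280:380],(600,480),interpolation=cv2.INTER_CUBIC)[...,::-1])
```

```text
29.274604316260078 [ 571.42512267 -297.17134812  102.00381005] [ 0.02386883 -0.79931225 -0.42535368]
```

View pics/s4.png

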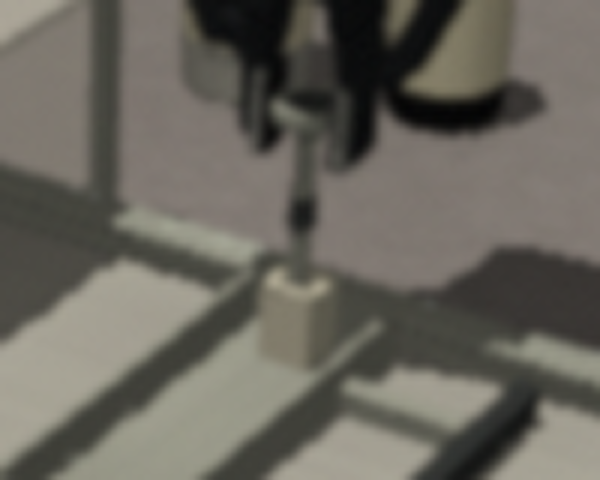

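The stem tip has entered the socket mouth (at about (298,280)), so I'll lower it the rest of the way and release.

Call:
arm_command(
  series=[0, 0.15, 0, 0.5, 0, 0, 0.15, 0, 1.1, 0, 0, 0.15, 0, 1.8, 0, 0, 0.15, 0, 2.5, 0, 0, 0.15, 0, 2.75, 0],
)

```text
clock: 15.5
eef_pos: [570.5, -295.4, 72.9]
tool_rot: [-3.14, -0.001, 1.571]
force: [-2.1, 0.2, 14.0]
width: 29.4
gripper_force: 61.9
```

Call:
arm_command(
  series=[0, 0, 0, 0.1, 0, 0, 0, 0, 0.15, 0, 0, 0, 0, 0.15, 0, 0, 0, 0, 0.15, 0, 0, 0, 0, 0.15, 0],
)

```text
clock: 15.92
eef_pos: [570.9, -295.9, 73.1]
tool_rot: [-3.141, 0.0, 1.571]
force: [-2.4, 0.5, 4.8]
width: 28.8
gripper_force: 61.3
```

Call:
arm_command(
  series=[20, 0, 0, 0, 0, 40, 0, 0, 0, 0, 70, 0, 0, 0, 0, 70, 0, 0, 0, 0, 70, 0, 0, 0, 0],
)

```text
clock: 16.33
eef_pos: [571.3, -295.5, 72.5]
tool_rot: [3.142, -0.0, 1.571]
force: [0.8, -0.4, 0.5]
width: 59.7
gripper_force: 0.0
```

Call:
arm_command(
  series=[70, 0, 0, -1, 0, 70, 0, 0, -3, 0, 70, 0, 0, -6, 0, 70, 0, 0, -9, 0, 70, 0, 0, -9, 0],
)

```text
clock: 16.75
eef_pos: [575.3, -296.9, 169.6]
tool_rot: [3.131, 0.004, 1.571]
force: [1.0, -0.9, 0.4]
width: 59.8
gripper_force: 0.0
```

Call:
arm_command(
  series=[70, 3, -0.2, 0, 0, 70, 7, -0.5, 0, 0, 70, 11, -0.8, 0, 0, 70, 15, -1.1, 0, 0, 70, 18, -1.3, 0, 0],
)

```text
clock: 17.17
eef_pos: [557.9, -111.6, 163.5]
tool_rot: [3.141, -0.002, 1.574]
force: [0.9, 0.6, -0.5]
width: 59.9
gripper_force: 0.0
```

Run:
```python
from h import *
print(monitor.read_state()["eef_pos"])
p,W=cloud("top")
blobs(W,33,75,(400,600,80,350))
print("valve");blobs(W,80,120,(530,620,-340,-260),5)
p,W=cloud("side")
blobs(W,50,60,(400,600,80,350));print("valve");blobs(W,85,105,(530,620,-340,-260),5)
```

```text
[ 557.93492257 -111.61960737  163.54200984]
[249 191] 124 med [557 147  55] mid [556.5 147.4  54.9] ext [28. 28.  8.]
[183 193] 130 med [552 317  55] mid [552.3 317.6  48.5] ext [28. 28. 21.]
[218 196] 120 med [545 226  55] mid [546.4 225.7  55.6] ext [28. 28.  8.]
[188 232] 156 med [454 306  40] mid [454.2 305.5  40.1] ext [31. 31.  9.]
[256 231] 120 med [455 128  55] mid [455.9 127.3  54.9] ext [28. 28.  7.]
[221 234] 113 med [448 218  45] mid [447.6 218.8  42.9] ext [27. 26. 12.]
valve
[233 233] 169 med [556 150  56] mid [557.  148.2  54.8] ext [28. 29.  7.]
[283 245] 180 med [455 130  56] mid [456.  128.4  55. ] ext [28. 28.  7.]
[213 259] 201 med [545 227  56] mid [545.7 226.6  54.8] ext [27. 29.  7.]
[177 289] 237 med [551 319  56] mid [552.5 318.2  54.8] ext [29. 28.  7.]
valve
[330 119] 92 med [ 572 -292   99] mid [ 572.6 -296.    95.4] ext [28. 30. 14.]
```

Call:
arm_command(
  series=[70, 4, 0, 0, 0, 70, 8, 0, 0, 0, 70, 12, 0, 0, 0, 70, 16, 0, 0, 0, 70, 20, -0.1, 0, 0],
)

```text
clock: 17.68
eef_pos: [557.7, 85.4, 163.4]
tool_rot: [3.14, 0.0, 1.57]
force: [0.8, -1.0, -0.3]
width: 59.8
gripper_force: 0.0
```

Call:
arm_command(
  series=[70, 3.5, 0, 1, 0, 70, 6.3, 0, 3, 0, 70, 6.3, 0, 5, 0, 70, 6.3, 0, 5, 0, 70, 6.3, 0, 5, 0],
)

```text
clock: 18.1
eef_pos: [556.8, 146.1, 112.3]
tool_rot: [-3.14, 0.002, 1.571]
force: [0.0, 0.1, -0.1]
width: 59.7
gripper_force: 0.0
```

Call:
arm_command(
  series=[70, 0.15, 0, 2, 0, 70, 0.15, 0, 4.5, 0, 70, 0.15, 0, 7, 0, 70, 0.15, 0, 8.3, 0, 70, 0.15, 0, 8.3, 0],
)

```text
clock: 18.52
eef_pos: [556.6, 146.0, 28.4]
tool_rot: [-3.139, 0.002, 1.568]
force: [-0.4, 0.6, 0.5]
width: 59.9
gripper_force: 0.0
```

Call:
arm_command(
  series=[70, 0, 0, 0, 0, 0, 0, 0, 0, 0, 0, 0, 0, 0, 0, 0, 0, 0, 0, 0, 0, 0, 0, 0, 0],
)

```text
clock: 18.93
eef_pos: [558.4, 149.0, 31.6]
tool_rot: [3.139, -0.001, 1.571]
force: [-0.8, -0.9, 6.3]
width: 29.3
gripper_force: 58.6
```

Call:
arm_command(
  series=[0, 0, 0, 0, 0, 0, 0, 0, -1, 0, 0, 0, 0, -4, 0, 0, 0, 0, -8, 0, 0, 0, 0, -10, 0],
)

```text
clock: 19.35
eef_pos: [558.6, 149.6, 134.2]
tool_rot: [3.137, -0.002, 1.571]
force: [0.3, 0.3, -1.1]
width: 29.3
gripper_force: 59.4
```

Call:
arm_command(
  series=[0, -2, 0.1, 0, 0, 0, -6, 0.3, 0, 0, 0, -10, 0.4, 0, 0, 0, -14, 0.6, 0, 0, 0, -18, 0.7, 0, 0],
)

```text
clock: 19.77
eef_pos: [564.3, -32.9, 131.1]
tool_rot: [3.14, 0.0, 1.572]
force: [0.9, -0.7, -0.6]
width: 29.2
gripper_force: 59.4
```

Call:
arm_command(
  series=[0, -4, 0.2, 0, 0, 0, -8, 0.3, 0, 0, 0, -12, 0.4, 0, 0, 0, -16, 0.6, 0, 0, 0, -19, 0.8, 0, 0],
)

```text
clock: 20.18
eef_pos: [571.4, -226.0, 130.9]
tool_rot: [3.141, 0.002, 1.568]
force: [-0.1, -0.3, -0.9]
width: 29.4
gripper_force: 59.4
```

Call:
arm_command(
  series=[0, -2, 0, 0, 0, 0, -3.1, 0.1, 0, 0, 0, -3.1, 0.1, 1.5, 0, 0, -3.1, 0.1, 3, 0, 0, -3.1, 0.1, 3, 0],
)

```text
clock: 20.6
eef_pos: [571.5, -250.6, 97.9]
tool_rot: [-3.138, -0.002, 1.572]
force: [-1.6, 0.9, -2.0]
width: 29.2
gripper_force: 59.4
```

Call:
arm_command(
  series=[0, 0, 0, 0, 0, 0, 0, 0, 0, 0, 0, 0, 0, 0, 0, 0, 0, 0, 0, 0, 0, 0, 0, 0, 0],
)

```text
clock: 21.02
eef_pos: [573.7, -252.1, 100.5]
tool_rot: [3.141, 0.0, 1.571]
force: [0.3, -0.2, -1.4]
width: 29.5
gripper_force: 59.4
```

Call:
arm_command(
  series=[0, -0.05, 0.05, 1.5, 0, 0, -0.05, 0.05, 3, 0, 0, -0.05, 0.05, 4.5, 0, 0, -0.05, 0.05, 5.3, 0, 0, -0.05, 0.05, 5.6, 0],
)

```text
clock: 21.43
eef_pos: [572.9, -252.3, 42.6]
tool_rot: [-3.14, -0.001, 1.571]
force: [0.2, -0.6, -1.0]
width: 29.3
gripper_force: 59.4
```

Call:
arm_command(
  series=[0, 0, 0, 0.1, 0, 0, 0, 0, 0.1, 0, 0, 0, 0, 0.1, 0, 0, 0, 0, 0.1, 0, 0, 0, 0, 0.1, 0],
)

```text
clock: 21.85
eef_pos: [574.1, -252.8, 43.4]
tool_rot: [3.14, 0.0, 1.571]
force: [-1.0, -0.4, -0.7]
width: 29.2
gripper_force: 59.4
```

Call:
arm_command(
  series=[0, 0, 0, 0.15, 0, 0, 0, 0, 0.15, 0, 30, 0, 0, 0.15, 0, 60, 0, 0, 0.15, 0, 60, 0, 0, 0.15, 0],
)

```text
clock: 22.27
eef_pos: [573.6, -252.6, 41.2]
tool_rot: [-3.141, -0.0, 1.571]
force: [-0.3, 0.2, 0.3]
width: 50.7
gripper_force: 0.0
```

Call:
arm_command(
  series=[60, 0, 0, 0, 0, 60, 0, 0, -2, 0, 60, 0, 0, -5, 0, 60, 0, 0, -9, 0, 60, 0, 0, -11, 0],
)

```text
clock: 22.68
eef_pos: [575.4, -252.9, 154.9]
tool_rot: [3.137, 0.001, 1.571]
force: [0.6, -0.5, 0.3]
width: 51.0
gripper_force: 0.0
```

Call:
arm_command(
  series=[60, 3, -0.9, 0, 0, 60, 7, -2.1, 0, 0, 60, 11, -3.4, 0, 0, 60, 15, -4.6, 0, 0, 60, 18.5, -5.7, 0, 0],
)

```text
clock: 23.1
eef_pos: [515.6, -65.3, 151.3]
tool_rot: [3.142, -0.001, 1.572]
force: [0.4, 0.2, -0.3]
width: 51.3
gripper_force: 0.0
```

Run:
```python
from h import *
print(monitor.read_state()["eef_pos"])
p,W=cloud("side")
blobs(W,50,60,(400,600,80,350));print("bask");blobs(W,50,110,(530,620,-340,-100),5)
p,W=cloud("top");blobs(W,50,60,(400,600,80,350));print("bask");blobs(W,55,110,(530,620,-340,-100),5)
```

```text
[515.55570341 -65.25999948 151.34858943]
[283 245] 183 med [455 130  56] mid [455.9 127.9  54.7] ext [28. 28.  8.]
[213 259] 199 med [545 228  56] mid [546.2 226.9  54.7] ext [28. 28.  8.]
[177 289] 235 med [551 319  56] mid [552.1 318.8  54.8] ext [28. 28.  6.]
bask
[326 117] 19 med [ 582 -292  100] mid [ 582.7 -293.2   98.9] ext [11. 20.  6.]
[328 137] 40 med [ 566 -265   60] mid [ 566.6 -273.1   59.8] ext [17. 55. 17.]
[183 193] 121 med [553 317  55] mid [552.2 318.   54.9] ext [28. 28.  8.]
[218 196] 111 med [545 226  55] mid [545.9 225.7  55.3] ext [27. 28.  7.]
[256 231] 119 med [455 128  55] mid [455.9 127.3  55. ] ext [28. 28.  7.]
bask
[427 182] 141 med [ 571 -295   98] mid [ 571.6 -295.8   82.9] ext [28. 28. 37.]
```

Call:
arm_command(
  series=[60, 4, -1.2, 0, 0, 60, 8, -2.5, 0, 0, 60, 12, -3.7, 0, 0, 60, 16, -5, 0, 0, 60, 19.5, -6.1, 1, 0],
)

```text
clock: 23.62
eef_pos: [456.0, 129.6, 142.4]
tool_rot: [3.138, -0.001, 1.571]
force: [1.2, 0.7, 0.6]
width: 50.6
gripper_force: 0.0
```

Call:
arm_command(
  series=[60, 0, 0, 1.5, 0, 60, 0, 0, 3, 0, 60, 0, 0, 3, 0, 60, 0, 0, 3, 0, 60, 0, 0, 3, 0],
)

```text
clock: 24.03
eef_pos: [456.2, 126.8, 111.6]
tool_rot: [3.141, 0.0, 1.57]
force: [-0.2, -0.5, 0.5]
width: 51.3
gripper_force: 0.0
```

Run:
```python
from h import *
print(monitor.read_state()["eef_pos"])
p,W=cloud("side");blobs(W,55,70,(530,620,-280,-100),5)
p,W=cloud("top");print();blobs(W,55,70,(530,620,-280,-100),5)
```

```text
[456.1877827  126.8397316  111.63439157]
[321 138] 104 med [ 572 -249   66] mid [ 574.1 -253.1   62.2] ext [29. 27. 12.]

[406 184] 127 med [ 572 -253   65] mid [ 572.  -252.9   63.9] ext [27. 28. 10.]
```

Call:
arm_command(
  series=[60, 0.05, 0, 2, 0, 60, 0.05, 0, 4.5, 0, 60, 0.05, 0, 7, 0, 60, 0.05, 0, 8.2, 0, 60, 0.05, 0, 8.2, 0],
)

```text
clock: 24.55
eef_pos: [454.8, 127.0, 27.7]
tool_rot: [-3.139, 0.001, 1.57]
force: [0.4, 0.0, 0.2]
width: 51.3
gripper_force: 0.0
```

Call:
arm_command(
  series=[60, 0, 0, 0, 0, 0, 0, 0, 0, 0, 0, 0, 0, 0, 0, 0, 0, 0, 0, 0, 0, 0, 0, 0, 0],
)

```text
clock: 24.97
eef_pos: [456.6, 128.0, 30.6]
tool_rot: [3.139, -0.001, 1.571]
force: [-0.8, -0.2, 7.2]
width: 29.1
gripper_force: 58.7
```

Call:
arm_command(
  series=[0, 0, 0, 0, 0, 0, 0, 0, -1, 0, 0, 0, 0, -4, 0, 0, 0, 0, -8, 0, 0, 0, 0, -10, 0],
)

```text
clock: 25.38
eef_pos: [456.6, 128.3, 133.1]
tool_rot: [3.138, -0.001, 1.571]
force: [0.6, -0.2, -1.4]
width: 29.0
gripper_force: 59.5
```

Call:
arm_command(
  series=[0, 0, 0, 0, 0, 0, -2, 0.6, 0, 0, 0, -6, 2, 0, 0, 0, -10, 3.4, 0, 0, 0, -14, 4.8, 0, 0],
)

```text
clock: 25.8
eef_pos: [502.8, -11.6, 129.4]
tool_rot: [-3.141, 0.0, 1.573]
force: [-0.3, 0.2, -1.7]
width: 29.2
gripper_force: 59.4
```

Call:
arm_command(
  series=[0, -4, 1.4, 0, 0, 0, -8, 2.8, 0, 0, 0, -12, 4.2, 0, 0, 0, -16, 5.6, 0, 0, 0, -18, 6.4, 0, 0],
)

```text
clock: 26.22
eef_pos: [566.8, -196.7, 128.9]
tool_rot: [-3.141, 0.003, 1.565]
force: [0.5, -0.8, -1.0]
width: 29.1
gripper_force: 59.4
```

Call:
arm_command(
  series=[0, -2.4, 0.8, 0, 0, 0, -2.4, 0.8, 1.5, 0, 0, -2.4, 0.8, 3, 0, 0, -2.4, 0.8, 3, 0, 0, -2.4, 0.8, 3, 0],
)

```text
clock: 26.63
eef_pos: [573.8, -213.7, 98.4]
tool_rot: [-3.139, -0.001, 1.571]
force: [0.7, 0.3, -0.5]
width: 29.7
gripper_force: 59.5
```

Call:
arm_command(
  series=[0, 0, 0, 0, 0, 0, 0, 0, 0, 0, 0, 0, 0, 0, 0, 0, 0, 0, 0, 0, 0, 0, 0, 0, 0],
)

```text
clock: 27.05
eef_pos: [575.3, -214.1, 99.8]
tool_rot: [3.141, 0.0, 1.571]
force: [-0.4, -0.6, -1.5]
width: 29.5
gripper_force: 59.5
```

Call:
arm_command(
  series=[0, -0.1, 0.05, 1.5, 0, 0, -0.1, 0.05, 3, 0, 0, -0.1, 0.05, 4.5, 0, 0, -0.1, 0.05, 5.4, 0, 0, -0.1, 0.05, 5.8, 0],
)

```text
clock: 27.47
eef_pos: [574.6, -215.0, 40.5]
tool_rot: [-3.139, -0.0, 1.571]
force: [-6.8, 1.1, 30.3]
width: 29.9
gripper_force: 61.8
```

Call:
arm_command(
  series=[0, 0, 0, 0, 0, 0, 0, 0, 0, 0, 30, 0, 0, 0, 0, 60, 0, 0, 0, 0, 60, 0, 0, 0, 0],
)

```text
clock: 27.88
eef_pos: [575.9, -215.2, 41.7]
tool_rot: [3.141, 0.0, 1.571]
force: [-0.7, 0.3, -0.2]
width: 51.2
gripper_force: 0.0
```

Call:
arm_command(
  series=[60, 0, 0, 0, 0, 60, 0, 0, -2, 0, 60, 0, 0, -5, 0, 60, 0, 0, -9, 0, 60, 0, 0, -10.5, 0],
)

```text
clock: 28.3
eef_pos: [578.1, -215.4, 151.0]
tool_rot: [3.135, 0.002, 1.571]
force: [1.0, -0.5, 0.3]
width: 51.1
gripper_force: 0.0
```

Call:
arm_command(
  series=[60, 3, -0.2, 0, 0, 60, 7, -0.5, 0, 0, 60, 11, -0.8, 0, 0, 60, 15, -1.1, 0, 0, 60, 19, -1.3, 0, 0],
)

```text
clock: 28.72
eef_pos: [562.0, -23.6, 146.6]
tool_rot: [3.141, 0.0, 1.57]
force: [-0.2, 0.4, 0.6]
width: 51.3
gripper_force: 0.0
```

Call:
arm_command(
  series=[60, 4, -0.2, 0, 0, 60, 8, -0.5, 0, 0, 60, 12, -0.8, 0, 0, 60, 16, -1.1, 0, 0, 60, 20, -1.3, 0, 0],
)

```text
clock: 29.13
eef_pos: [548.9, 176.8, 146.6]
tool_rot: [3.141, -0.0, 1.571]
force: [1.5, -0.4, -0.1]
width: 51.1
gripper_force: 0.0
```

Call:
arm_command(
  series=[60, 4, -0.2, 0, 0, 60, 5.1, -0.3, 1.5, 0, 60, 5.1, -0.3, 3, 0, 60, 5.1, -0.3, 3, 0, 60, 5.1, -0.3, 3, 0],
)

```text
clock: 29.55
eef_pos: [545.8, 225.2, 115.8]
tool_rot: [-3.14, 0.001, 1.571]
force: [1.3, 0.1, 0.2]
width: 51.5
gripper_force: 0.0
```

Run:
```python
from h import *
print(monitor.read_state()["eef_pos"])
p,W=cloud("side");blobs(W,50,60,(400,600,80,350));print();blobs(W,55,70,(530,620,-280,-100),5)
p,W=cloud("top");print();blobs(W,55,70,(530,620,-280,-100),5)
```

```text
[545.8167024  225.24224049 115.75622717]
[213 259] 196 med [545 228  56] mid [546.7 226.1  54.9] ext [28. 29.  8.]
[177 289] 241 med [551 319  56] mid [552.8 318.5  54.7] ext [28. 28.  7.]

[317 141] 209 med [ 572 -228   66] mid [ 574.8 -232.9   62.5] ext [29. 66. 13.]

[391 183] 126 med [ 575 -215   65] mid [ 574.3 -215.    64.2] ext [27. 28.  8.]
[406 184] 127 med [ 572 -253   65] mid [ 571.9 -253.    64.6] ext [28. 28.  7.]
```

Call:
arm_command(
  series=[60, 0.08, 0, 2, 0, 60, 0.08, 0, 4.5, 0, 60, 0.08, 0, 7, 0, 60, 0.08, 0, 8.5, 0, 60, 0.08, 0, 8.5, 0],
)

```text
clock: 30.07
eef_pos: [545.2, 224.7, 29.2]
tool_rot: [-3.138, 0.002, 1.569]
force: [-0.6, -1.3, -0.8]
width: 51.0
gripper_force: 0.0
```

Call:
arm_command(
  series=[60, 0, 0, 0, 0, 0, 0, 0, 0, 0, 0, 0, 0, 0, 0, 0, 0, 0, 0, 0, 0, 0, 0, 0, 0],
)

```text
clock: 30.48
eef_pos: [547.7, 227.2, 33.2]
tool_rot: [3.139, -0.001, 1.571]
force: [-1.1, -0.6, 6.5]
width: 29.3
gripper_force: 58.7
```

Call:
arm_command(
  series=[0, 0, 0, 0, 0, 0, 0, 0, -1, 0, 0, 0, 0, -4, 0, 0, 0, 0, -8, 0, 0, 0, 0, -10, 0],
)

```text
clock: 30.9
eef_pos: [547.7, 227.6, 135.6]
tool_rot: [3.137, -0.002, 1.571]
force: [0.5, 0.6, -0.7]
width: 29.3
gripper_force: 59.5
```

Call:
arm_command(
  series=[0, 0, 0, 0, 0, 0, -2, 0.2, 0, 0, 0, -6, 0.5, 0, 0, 0, -10, 0.8, 0, 0, 0, -14, 1.1, 0, 0],
)

```text
clock: 31.32
eef_pos: [556.7, 85.3, 131.1]
tool_rot: [-3.141, 0.0, 1.573]
force: [1.4, -0.6, -1.5]
width: 29.2
gripper_force: 59.4
```

Call:
arm_command(
  series=[0, -4, 0.3, 0, 0, 0, -8, 0.6, 0, 0, 0, -12, 0.9, 0, 0, 0, -16, 1.3, 0, 0, 0, -20, 1.6, 0, 0],
)

```text
clock: 31.73
eef_pos: [572.8, -115.4, 131.0]
tool_rot: [-3.141, -0.0, 1.571]
force: [0.5, 0.3, -0.3]
width: 29.1
gripper_force: 59.4
```

Call:
arm_command(
  series=[0, -3, 0.3, 0, 0, 0, -6.4, 0.5, 0, 0, 0, -6.4, 0.5, 1.5, 0, 0, -6.4, 0.5, 3, 0, 0, -6.4, 0.5, 3, 0],
)

```text
clock: 32.15
eef_pos: [575.7, -178.0, 98.4]
tool_rot: [-3.136, -0.001, 1.569]
force: [0.0, 0.0, -1.8]
width: 28.9
gripper_force: 59.4
```

Call:
arm_command(
  series=[0, 0, 0, 0, 0, 0, 0, 0, 0, 0, 0, 0, 0, 0, 0, 0, 0, 0, 0, 0, 0, 0, 0, 0, 0],
)

```text
clock: 32.57
eef_pos: [579.0, -177.1, 102.0]
tool_rot: [3.14, 0.0, 1.572]
force: [-0.3, 0.4, -2.0]
width: 29.2
gripper_force: 59.4
```

Call:
arm_command(
  series=[0, -0.05, 0, 1.5, 0, 0, -0.05, 0, 3, 0, 0, -0.05, 0, 4.5, 0, 0, -0.05, 0, 5.2, 0, 0, -0.05, 0, 5.5, 0],
)

```text
clock: 32.98
eef_pos: [577.8, -177.5, 45.3]
tool_rot: [-3.14, -0.0, 1.571]
force: [-0.2, 0.4, -1.6]
width: 29.6
gripper_force: 59.5
```

Call:
arm_command(
  series=[0, 0, 0, 0.1, 0, 0, 0, 0, 0.2, 0, 30, 0, 0, 0.2, 0, 60, 0, 0, 0.2, 0, 60, 0, 0, 0.2, 0],
)

```text
clock: 33.4
eef_pos: [579.1, -178.0, 45.0]
tool_rot: [3.14, 0.0, 1.571]
force: [0.2, 0.7, 0.8]
width: 51.1
gripper_force: 0.0
```

Call:
arm_command(
  series=[60, 0, 0, 0, 0, 60, 0, 0, -2, 0, 60, 0, 0, -5, 0, 60, 0, 0, -9, 0, 60, 0, 0, -10.5, 0],
)

```text
clock: 33.82
eef_pos: [581.1, -178.0, 154.1]
tool_rot: [3.135, 0.001, 1.571]
force: [0.1, 0.8, 0.7]
width: 51.4
gripper_force: 0.0
```

Call:
arm_command(
  series=[60, 3, -0.2, 0, 0, 60, 7, -0.5, 0, 0, 60, 11, -0.7, 0, 0, 60, 15, -0.9, 0, 0, 60, 19, -1.1, 0, 0],
)

```text
clock: 34.23
eef_pos: [567.3, 13.7, 149.8]
tool_rot: [3.14, -0.0, 1.57]
force: [0.7, -0.7, 0.1]
width: 51.2
gripper_force: 0.0
```

Call:
arm_command(
  series=[60, 4, -0.2, 0, 0, 60, 8, -0.4, 0, 0, 60, 12, -0.6, 0, 0, 60, 16, -0.8, 0, 0, 60, 20, -1, 0, 0],
)

```text
clock: 34.65
eef_pos: [557.1, 214.1, 149.7]
tool_rot: [3.141, -0.0, 1.571]
force: [0.5, -0.4, 0.4]
width: 51.4
gripper_force: 0.0
```

Call:
arm_command(
  series=[60, 4, -0.2, 0, 0, 60, 8, -0.4, 0, 0, 60, 10.5, -0.5, 0, 0, 60, 10.5, -0.5, 1.5, 0, 60, 10.5, -0.5, 3, 0],
)

```text
clock: 35.07
eef_pos: [552.0, 321.2, 120.2]
tool_rot: [3.139, -0.003, 1.576]
force: [0.1, -0.9, -0.4]
width: 51.2
gripper_force: 0.0
```

Run:
```python
from h import *
p,W=cloud("side");blobs(W,50,60,(400,600,80,350))
p,W=cloud("top");print();blobs(W,55,70,(530,620,-280,-100),5)
print(monitor.read_state()["eef_pos"])
```

```text
[177 289] 236 med [551 319  56] mid [552.2 318.6  54.9] ext [28. 28.  7.]

[376 182] 120 med [ 577 -177   65] mid [ 577.3 -177.8   64.7] ext [28. 28.  8.]
[391 183] 122 med [ 575 -215   65] mid [ 574.5 -214.7   63.8] ext [27. 27. 10.]
[406 184] 128 med [ 572 -253   64] mid [ 571.9 -253.2   63.9] ext [28. 28.  8.]
[550.69831178 316.51224223 117.2181762 ]
```

Call:
arm_command(
  series=[60, 0.1, 0.05, 2, 0, 60, 0.1, 0.05, 4.5, 0, 60, 0.1, 0.05, 7, 0, 60, 0.1, 0.05, 8.7, 0, 60, 0.1, 0.05, 8.7, 0],
)

```text
clock: 35.58
eef_pos: [551.2, 316.1, 29.5]
tool_rot: [-3.137, 0.003, 1.57]
force: [-1.0, -0.4, -0.1]
width: 51.4
gripper_force: 0.0
```

Call:
arm_command(
  series=[60, 0, 0, 0, 0, 0, 0, 0, 0, 0, 0, 0, 0, 0, 0, 0, 0, 0, 0, 0, 0, 0, 0, 0, 0],
)

```text
clock: 36.0
eef_pos: [554.0, 319.0, 34.4]
tool_rot: [3.139, -0.002, 1.571]
force: [-1.0, -0.5, 6.4]
width: 28.8
gripper_force: 58.8
```

Call:
arm_command(
  series=[0, 0, 0, 0, 0, 0, 0, 0, -1, 0, 0, 0, 0, -4, 0, 0, 0, 0, -8, 0, 0, 0, 0, -10, 0],
)

```text
clock: 36.42
eef_pos: [554.1, 319.3, 136.7]
tool_rot: [3.138, -0.003, 1.571]
force: [0.7, 1.1, -0.1]
width: 28.7
gripper_force: 59.5
```

Call:
arm_command(
  series=[0, 0, 0, 0, 0, 0, -2, 0.1, 0, 0, 0, -6, 0.4, 0, 0, 0, -10, 0.6, 0, 0, 0, -14, 0.9, 0, 0],
)

```text
clock: 36.83
eef_pos: [560.9, 176.6, 131.9]
tool_rot: [-3.14, 0.001, 1.573]
force: [1.4, -0.2, -1.6]
width: 28.9
gripper_force: 59.4
```

Call:
arm_command(
  series=[0, -4, 0.3, 0, 0, 0, -8, 0.5, 0, 0, 0, -12, 0.7, 0, 0, 0, -16, 1, 0, 0, 0, -20, 1.2, 0, 0],
)

```text
clock: 37.25
eef_pos: [573.2, -23.9, 132.0]
tool_rot: [-3.141, 0.0, 1.571]
force: [0.2, 0.5, -1.9]
width: 29.2
gripper_force: 59.4
```

Call:
arm_command(
  series=[0, -4, 0.3, 0, 0, 0, -8, 0.5, 0, 0, 0, -11.9, 0.7, 0, 0, 0, -11.9, 0.7, 1.5, 0, 0, -11.9, 0.7, 3, 0],
)

```text
clock: 37.67
eef_pos: [580.6, -146.0, 102.0]
tool_rot: [3.141, 0.002, 1.564]
force: [-0.4, 1.1, -2.4]
width: 29.2
gripper_force: 59.4
```

Call:
arm_command(
  series=[0, 0, 0, 0, 0, 0, 0, 0, 0, 0, 0, 0, 0, 0, 0, 0, 0, 0, 0, 0, 0, 0, 0, 0, 0],
)

```text
clock: 38.08
eef_pos: [581.6, -140.2, 103.1]
tool_rot: [3.14, 0.0, 1.572]
force: [-0.7, -0.0, -1.1]
width: 29.5
gripper_force: 59.5
```

Call:
arm_command(
  series=[0, -0.05, 0, 1.5, 0, 0, -0.05, 0, 3, 0, 0, -0.05, 0, 4.5, 0, 0, -0.05, 0, 5.3, 0, 0, -0.05, 0, 5.6, 0],
)

```text
clock: 38.5
eef_pos: [580.3, -141.0, 45.3]
tool_rot: [-3.14, -0.0, 1.572]
force: [-0.1, -0.1, -0.9]
width: 29.3
gripper_force: 59.5
```

Call:
arm_command(
  series=[0, 0, 0, 0.1, 0, 0, 0, 0, 0.2, 0, 30, 0, 0, 0.2, 0, 60, 0, 0, 0.2, 0, 60, 0, 0, 0.2, 0],
)

```text
clock: 38.92
eef_pos: [581.6, -141.4, 45.0]
tool_rot: [3.14, 0.0, 1.571]
force: [1.1, 0.7, -0.4]
width: 50.9
gripper_force: 0.0
```

Call:
arm_command(
  series=[60, 0, 0, 0, 0, 60, 0, 0, -2, 0, 60, 0, 0, -5, 0, 60, 0, 0, -9, 0, 60, 0, 0, -10.5, 0],
)

```text
clock: 39.33
eef_pos: [583.6, -141.3, 154.1]
tool_rot: [3.135, 0.001, 1.571]
force: [1.5, -0.0, 0.4]
width: 51.0
gripper_force: 0.0
```

Call:
arm_command(
  series=[0, -1, -3, 0, 0, 0, -2.5, -6, 0, 0, 0, -4, -9, 0, 0, 0, -5.5, -12, 0, 0, 0, -6.5, -15, 0, 0],
)

```text
clock: 39.75
eef_pos: [429.7, -207.8, 149.7]
tool_rot: [3.141, 0.001, 1.57]
force: [0.3, -1.3, 0.4]
width: 0.1
gripper_force: 0.0
```

Call:
arm_command(
  series=[0, 0, 0, 0, 3.5, 0, 0, 0, 0, 3.5, 0, 0, 0, 0, 3.5, 0, 0, 0, 0, 3.5, 0, 0, 0, 0, 3.5],
)

```text
clock: 40.17
eef_pos: [432.4, -205.7, 149.4]
tool_rot: [3.14, -0.0, 1.513]
force: [-0.7, -0.6, 0.7]
width: 0.1
gripper_force: 0.0
```

Run:
```python
from h import *
s=monitor.read_state();print(s["eef_pos"],s["tool_rot"],s["force"],s["width"])
q,W=cloud("side");print("side");blobs(W,55,70,(530,620,-280,-100),5)
p,W2=cloud("top");print("top");blobs(W2,55,70,(530,620,-280,-100),5)
with np.errstate(invalid='ignore'):
  for w in(W,W2):
    b=w[(w[...,2]>22)&(w[...,2]<29)&(abs(w[...,0]-473)<18)&(w[...,1]<-105)&(w[...,1]>-310)]
    print("bar",len(b), (np.percentile(b,2,0)+np.percentile(b,98,0))/2, np.ptp(b,0),np.polyfit(b[:,1],b[:,0],1) if len(b) else 0)
a=cv2.resize(p[75:255,320:480],(400,450));b=cv2.resize(q[80:260,240:400],(400,450));cv2.imwrite("pics/b5.png",np.hstack([a,b])[...,::-1])
```

```text
[ 432.38757646 -205.73694964  149.38815073] [ 3.14015069e+00 -2.65290036e-04  1.51251011e+00] [-0.71995357 -0.56233247  0.69644405] 0.06478604165448101
side
[309 148] 422 med [ 575 -188   66] mid [ 576.8 -195.9   62.6] ext [ 30. 132.  13.]
top
[362 181] 122 med [ 580 -141   65] mid [ 579.8 -141.1   64.7] ext [28. 27.  9.]
[376 182] 120 med [ 577 -177   65] mid [ 577.1 -178.1   65. ] ext [28. 28.  8.]
[391 183] 124 med [ 575 -215   65] mid [ 574.6 -214.9   64.4] ext [28. 27.  8.]
[406 184] 127 med [ 572 -253   65] mid [ 572.1 -253.3   64.4] ext [28. 28.  9.]
bar 276 [ 473.34174388 -205.24026162   25.46533019] [ 24.66696921 192.97151659   6.69285363] [6.68787034e-02 4.86930103e+02]
bar 186 [ 475.38338085 -172.59653574   25.44430848] [ 16.58199827 118.87650207   6.95889339] [6.67124861e-02 4.86675690e+02]
```

View pics/b5.png

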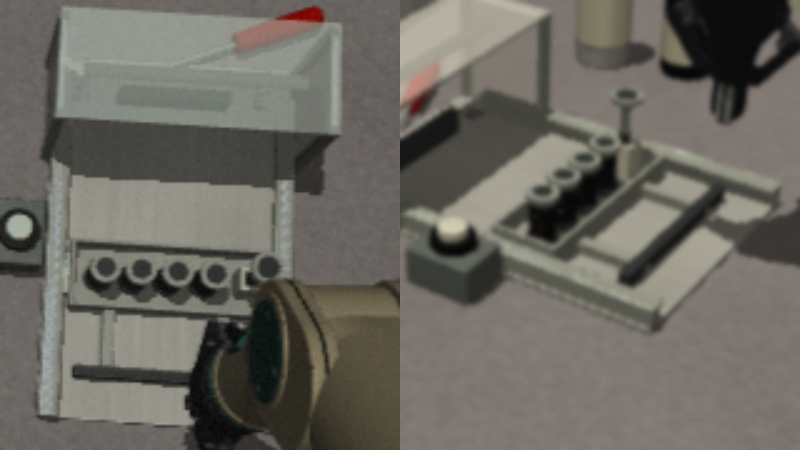

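The four sets stand in the basket row (crop (103,272) to (215,278)) and the valve is in its socket (left (266,266), right (626,98)). The bar is clear, so I'll lower the shut fingers behind its middle.

Call:
arm_command(
  series=[0, 0, -1, 3, 0.5, 0, 0, -1, 6, 0.5, 0, 0, -1, 9, 0.5, 0, 0, -1, 12, 0.5, 0, 0, -1, 13.3, 0.5],
)

```text
clock: 40.68
eef_pos: [420.1, -204.7, 13.2]
tool_rot: [-3.138, -0.001, 1.503]
force: [-0.2, 0.0, -0.4]
width: -0.1
gripper_force: 0.0
```

Call:
arm_command(
  series=[0, 0, 0, 0.2, 0, 0, 0, 0, 0.2, 0, 0, 0, 0.3, 0.2, 0, 0, 0, 0.6, 0.2, 0, 0, 0, 0.9, 0.2, 0],
)

```text
clock: 41.1
eef_pos: [431.4, -206.8, 15.4]
tool_rot: [3.139, 0.001, 1.501]
force: [-0.0, -0.6, 1.2]
width: -0.0
gripper_force: 0.0
```

Run:
```python
from h import *
s=monitor.read_state();print(s["eef_pos"],s["tool_rot"],s["force"],s["width"])
q,W=cloud("side");cv2.imwrite("pics/b6.png",cv2.resize(q[100:220,290:450],(800,600),interpolation=cv2.INTER_CUBIC)[...,::-1])
```

```text
[ 431.40314917 -206.80785117   15.38250621] [3.13891046e+00 6.01620539e-04 1.50112116e+00] [-0.0167225  -0.56714955  1.16497895] -0.03050597074748229
```

View pics/b6.png

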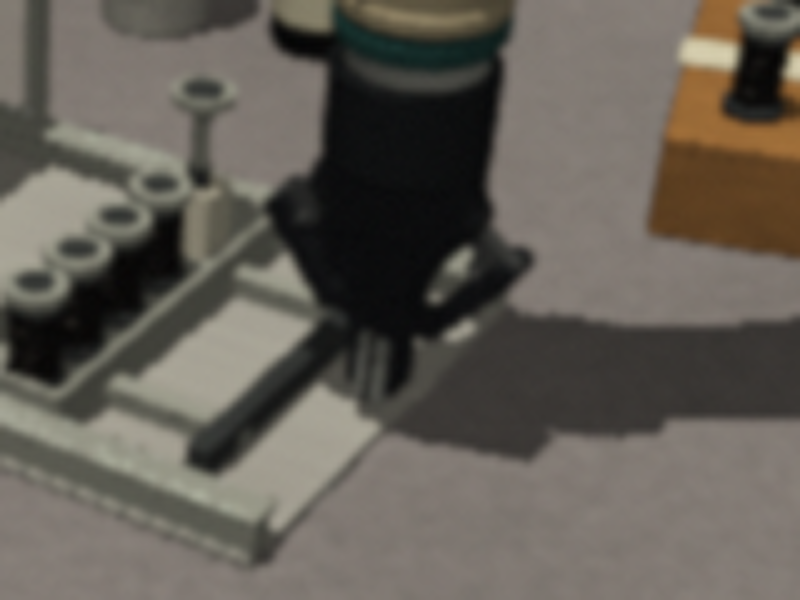

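The shut fingers are down just behind the bar (fingertips at about (375,390), bar end at (205,450)). Pushing slowly.

Call:
arm_command(
  series=[0, 0, 0.35, 0, 0, 0, 0, 0.7, 0, 0, 0, 0, 1.05, 0, 0, 0, 0, 1.4, 0, 0, 0, 0, 1.75, 0, 0],
)

```text
clock: 41.57
eef_pos: [447.9, -207.6, 14.3]
tool_rot: [3.141, 0.0, 1.501]
force: [-0.2, 0.9, -0.2]
width: -0.2
gripper_force: 0.0
```

Call:
arm_command(
  series=[0, 0, 0.35, 0, 0, 0, 0, 0.7, 0, 0, 0, 0, 1.05, 0, 0, 0, 0, 1.4, 0, 0, 0, 0, 1.75, 0, 0],
)

```text
clock: 41.98
eef_pos: [464.2, -208.8, 14.1]
tool_rot: [-3.14, 0.0, 1.501]
force: [-2.3, 0.0, 1.6]
width: 0.2
gripper_force: 1.7
```

Call:
arm_command(
  series=[0, 0, 0.35, 0, 0, 0, 0, 0.7, 0, 0, 0, 0, 1.05, 0, 0, 0, 0, 1.4, 0, 0, 0, 0, 1.75, 0, 0],
)

```text
clock: 42.4
eef_pos: [482.6, -210.0, 14.1]
tool_rot: [-3.141, -0.0, 1.501]
force: [-3.4, -0.0, -0.6]
width: 0.1
gripper_force: 1.4
```

Run:
```python
from h import *
s=monitor.read_state();print(s["eef_pos"],s["tool_rot"],s["force"],s["torque"])
q,W=cloud("side")
with np.errstate(invalid='ignore'):
    b=W[(W[...,2]>21)&(W[...,2]<29)&(abs(W[...,0]-500)<40)&(W[...,1]<-105)&(W[...,1]>-185)]
print(np.percentile(b,[2,98],0),np.polyfit(b[:,1],b[:,0],1))
blobs(W,62,70,(530,700,-280,-100),5)
```

```text
[ 482.64621098 -210.01679039   14.12430188] [-3.14140102e+00 -8.83313626e-05  1.50126866e+00] [-3.36692494 -0.00760232 -0.61576759] [ 0.04493991  0.59571346 -0.00973506]
[[ 500.21106996 -183.52548941   21.54372941]
 [ 518.63619627 -114.34617954   28.32467939]] [8.14341421e-02 5.19366883e+02]
[298 144] 338 med [ 606 -192   66] mid [ 606.3 -196.5   65.7] ext [ 32. 132.   6.]
```

Run:
```python
from h import *
a=ray("top",320+60/2.5,75+115/2.5,134);b=ray("top",320+340/2.5,75+133/2.5,134);print("hood front",a,b)
c=ray("top",320+38/2.5,75+415/2.5,26);d=ray("top",320+292/2.5,75+425/2.5,6);print("rail/bed rear",c,d)
```

```text
hood front [715.5128412  -89.88336303 134.        ] [ 695.93355276 -360.72289403  134.        ]
rail/bed rear [431.25360365 -74.36899001  26.        ] [ 421.80978632 -342.10906742    6.        ]
```

Call:
arm_command(
  series=[0, 0, 0.35, 0, 0, 0, 0, 0.7, 0, 0, 0, 0, 1.05, 0, 0, 0, 0, 1.4, 0, 0, 0, 0, 1.75, 0, 0],
)

```text
clock: 42.87
eef_pos: [500.3, -211.3, 14.2]
tool_rot: [3.141, -0.0, 1.501]
force: [-3.4, 1.1, 1.0]
width: 0.3
gripper_force: 1.6
```

Call:
arm_command(
  series=[0, 0, 0.35, 0, 0, 0, 0, 0.7, 0, 0, 0, 0, 1.05, 0, 0, 0, 0, 1.4, 0, 0, 0, 0, 1.75, 0, 0],
)

```text
clock: 43.28
eef_pos: [517.7, -212.5, 14.2]
tool_rot: [3.142, -0.0, 1.501]
force: [-2.0, 0.3, 0.9]
width: 0.1
gripper_force: 1.7
```

Call:
arm_command(
  series=[0, 0.02, 0.35, 0, 0, 0, 0.04, 0.7, 0, 0, 0, 0.06, 1.05, 0, 0, 0, 0.08, 1.4, 0, 0, 0, 0.1, 1.75, 0, 0],
)

```text
clock: 43.7
eef_pos: [535.2, -212.7, 14.2]
tool_rot: [3.142, -0.0, 1.501]
force: [-3.8, 1.1, 1.9]
width: 0.2
gripper_force: 1.7
```

Call:
arm_command(
  series=[0, 0, 0.35, 0, 0, 0, 0, 0.7, 0, 0, 0, 0, 1.05, 0, 0, 0, 0, 1.4, 0, 0, 0, 0, 1.75, 0, 0],
)

```text
clock: 44.12
eef_pos: [552.6, -213.9, 14.2]
tool_rot: [3.142, -0.0, 1.501]
force: [-3.3, -0.3, 0.7]
width: -0.0
gripper_force: 1.7
```

Call:
arm_command(
  series=[0, 0, 0.35, 0, 0, 0, 0, 0.7, 0, 0, 0, 0, 1.05, 0, 0, 0, 0, 1.4, 0, 0, 0, 0, 1.75, 0, 0],
)

```text
clock: 44.53
eef_pos: [570.1, -215.1, 14.2]
tool_rot: [3.142, 0.0, 1.501]
force: [-3.0, -0.4, 2.1]
width: 0.3
gripper_force: 1.7
```

Call:
arm_command(
  series=[0, 0, 0.35, 0, 0, 0, 0, 0.7, 0, 0, 0, 0, 1.05, 0, 0, 0, 0, 1.4, 0, 0, 0, 0, 1.75, 0, 0],
)

```text
clock: 44.95
eef_pos: [587.6, -216.4, 14.2]
tool_rot: [3.142, -0.0, 1.501]
force: [-3.9, 0.7, 0.9]
width: 0.4
gripper_force: 1.8
```

Nearly home, so I'll use shorter steps and watch the force.

Call:
arm_command(
  series=[0, 0, 0.3, 0, 0, 0, 0, 0.6, 0, 0, 0, 0, 0.9, 0, 0, 0, 0, 1.1, 0, 0, 0, 0, 1.3, 0, 0],
)

```text
clock: 45.37
eef_pos: [600.4, -217.2, 14.2]
tool_rot: [-3.142, -0.0, 1.501]
force: [-3.2, 1.0, 2.7]
width: -0.1
gripper_force: 1.9
```

Call:
arm_command(
  series=[0, 0, 0.2, 0, 0, 0, 0, 0.4, 0, 0, 0, 0, 0.6, 0, 0, 0, 0, 0.7, 0, 0, 0, 0, 0.8, 0, 0],
)

```text
clock: 45.78
eef_pos: [608.2, -217.8, 14.2]
tool_rot: [-3.142, 0.0, 1.501]
force: [-3.7, 0.8, 2.3]
width: -0.1
gripper_force: 2.0
```

Call:
arm_command(
  series=[0, 0, 0.15, 0, 0, 0, 0, 0.3, 0, 0, 0, 0, 0.45, 0, 0, 0, 0, 0.6, 0, 0, 0, 0, 0.6, 0, 0],
)

```text
clock: 46.2
eef_pos: [611.0, -218.0, 14.1]
tool_rot: [-3.135, 0.0, 1.501]
force: [-10.9, 0.8, 8.6]
width: -0.3
gripper_force: 6.1
```

Run:
```python
from h import *
s=monitor.read_state();print(s["eef_pos"],s["force"])
p,_=cloud("top");q,W=cloud("side")
a=cv2.resize(p[60:260,320:480],(400,500));b=cv2.resize(q[60:220,190:350],(400,500));cv2.imwrite("pics/b7.png",np.hstack([a,b])[...,::-1])
```

```text
[ 611.00259821 -217.98623766   14.13583182] [-10.87830038   0.75335176   8.64222185]
```

View pics/b7.png

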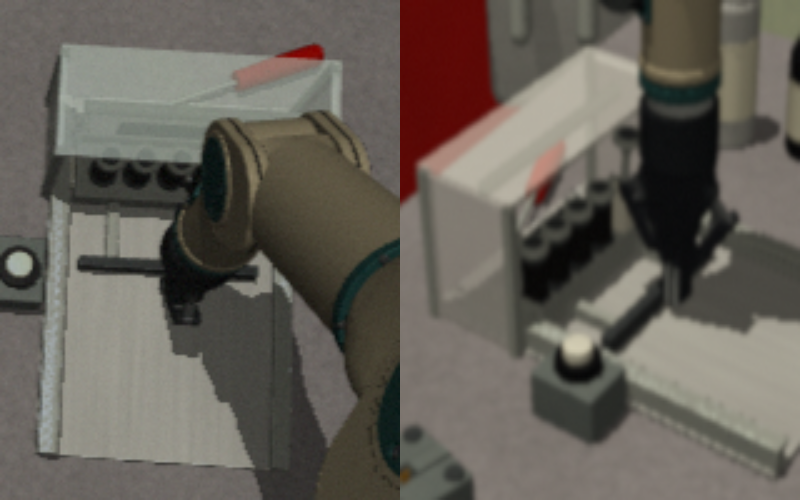

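The basket sits under the hood with all four sets and the valve standing (sets at left (105,172) to (180,175), bar at (165,265)). The force rose at TCP x = 611, which is the stop position I predicted. One firm push to confirm, then I'll back off.

Call:
arm_command(
  series=[0, 0, 0.15, 0, 0, 0, 0, 0.3, 0, 0, 0, 0, 0.4, 0, 0, 0, 0, 0.4, 0, 0, 0, 0, 0.4, 0, 0],
)

```text
clock: 46.72
eef_pos: [611.2, -218.0, 14.0]
tool_rot: [-3.127, 0.0, 1.501]
force: [-17.6, 2.4, 15.3]
width: 0.0
gripper_force: 10.9
```

Call:
arm_command(
  series=[0, 0, -1, 0, 0, 0, 0, -3, 0, 0, 0, 0, -6, 0, 0, 0, 0, -8, 0, 0, 0, 0, -8, 0, 0],
)

```text
clock: 47.13
eef_pos: [534.4, -213.1, 14.1]
tool_rot: [-3.138, 0.0, 1.501]
force: [-0.8, -1.0, 0.2]
width: -0.1
gripper_force: 0.0
```

Call:
arm_command(
  series=[0, 0, 0, -3, 0, 0, 0, 0, -6, 0, 0, 0, 0, -9, 0, 0, 0, 0, -12, 0, 0, 0, 0, -12, 0],
)

```text
clock: 47.55
eef_pos: [544.5, -213.7, 140.5]
tool_rot: [3.127, 0.002, 1.502]
force: [1.1, -1.0, 0.1]
width: -0.2
gripper_force: 0.0
```

Run:
```python
from h import *
s=monitor.read_state();print(s["eef_pos"],s["force"],s["tool_rot"])
for n in("side","top"):
    q,W=cloud(n);print(n)
    with np.errstate(invalid='ignore'):
        b=W[(W[...,2]>21)&(W[...,2]<29)&(abs(W[...,0]-632)<25)&(W[...,1]<-130)&(W[...,1]>-310)]
    if len(b):print(len(b),np.percentile(b,[2,98],0),np.polyfit(b[:,1],b[:,0],1))
    print("btn");blobs(W,57,70,(595,650,-90,-20),5)
```

```text
[ 544.45342751 -213.68204686  140.45644621] [ 1.0638543  -1.0310052   0.09497177] [3.12749230e+00 2.23748865e-03 1.50158613e+00]
side
243 [[ 620.16349005 -304.87629948   21.27676332]
 [ 647.26601558 -132.74649086   28.7572183 ]] [6.44389754e-02 6.44895427e+02]
btn
[261 171] 91 med [623 -52  63] mid [623.4 -54.5  61.1] ext [23. 23.  8.]
top
193 [[ 624.3374596  -244.24622989   21.30483014]
 [ 641.34666511 -131.22236486   28.20964512]] [6.92657696e-02 6.45232528e+02]
btn
[328 165] 85 med [624 -56  61] mid [623.  -54.6  61.8] ext [23. 23.  8.]
```

Call:
arm_command(
  series=[0, 3.3, 1.4, 0, 0, 0, 6.6, 2.8, 0, 0, 0, 9.9, 4.2, 0, 0, 0, 13.2, 5.6, 0, 0, 0, 16.4, 7, 0, 0],
)

```text
clock: 48.07
eef_pos: [620.2, -52.1, 132.8]
tool_rot: [-3.141, -0.001, 1.502]
force: [0.0, 0.1, 0.0]
width: -0.1
gripper_force: 0.0
```

Call:
arm_command(
  series=[0, 0, 0, 0, 0, 0, 0, 0, 2, 0, 0, 0, 0, 4, 0, 0, 0, 0, 5.5, 0, 0, 0, 0, 5.5, 0],
)

```text
clock: 48.48
eef_pos: [616.9, -54.1, 74.7]
tool_rot: [-3.135, 0.0, 1.502]
force: [-1.2, -0.0, 0.3]
width: 0.1
gripper_force: 0.0
```

Call:
arm_command(
  series=[0, 0, 0, 0, 0, 0, 0, 0, 0, 0, 0, 0, 0, 0, 0, 0, 0, 0, 0, 0, 0, 0, 0, 0, 0],
)

```text
clock: 48.9
eef_pos: [620.1, -54.3, 80.1]
tool_rot: [3.14, -0.0, 1.501]
force: [-0.1, -0.1, 0.4]
width: -0.1
gripper_force: 0.0
```

Call:
arm_command(
  series=[0, 0, 0.3, 0.5, 0, 0, 0, 0.3, 1, 0, 0, 0, 0.3, 1.4, 0, 0, 0, 0.3, 1.7, 0, 0, 0, 0.3, 1.9, 0],
)

```text
clock: 49.32
eef_pos: [622.2, -54.4, 59.6]
tool_rot: [-3.141, 0.0, 1.501]
force: [-0.9, 0.3, 2.1]
width: 0.0
gripper_force: 1.4
```

Call:
arm_command(
  series=[0, 0, 0, 0.2, 0, 0, 0, 0, 0.4, 0, 0, 0, 0, 0.5, 0, 0, 0, 0, 0.6, 0, 0, 0, 0, 0.6, 0],
)

```text
clock: 49.73
eef_pos: [622.2, -54.5, 56.0]
tool_rot: [-3.141, 0.001, 1.501]
force: [-4.6, 0.1, 14.9]
width: -0.4
gripper_force: 7.3
```

Call:
arm_command(
  series=[0, 0, 0, 0, 0, 0, 0, 0, -2, 0, 0, 0, 0, -5, 0, 0, 0, 0, -9, 0, 0, 0, 0, -12, 0],
)

```text
clock: 50.15
eef_pos: [623.1, -54.1, 176.3]
tool_rot: [3.14, -0.001, 1.502]
force: [0.9, 0.1, 0.5]
width: -0.4
gripper_force: 0.0
```

Call:
arm_command(
  series=[0, 0, -3, 0, 0, 0, 0, -7, 0, 0, 0, 0, -11, 0, 0, 0, 0, -13, 0, 0, 0, 0, -13, 0, 0],
)

```text
clock: 50.57
eef_pos: [487.2, -45.5, 174.1]
tool_rot: [-3.136, 0.002, 1.502]
force: [0.1, -0.4, 0.1]
width: 0.1
gripper_force: 0.0
```

Call:
arm_command(
  series=[0, 0, 0, 0, 0, 0, 0, 0, 0, 0, 0, 0, 0, 0, 0, 0, 0, 0, 0, 0, 0, 0, 0, 0, 0],
)

```text
clock: 50.98
eef_pos: [493.6, -45.2, 174.0]
tool_rot: [3.141, -0.0, 1.501]
force: [0.2, -0.1, 0.2]
width: -0.3
gripper_force: 0.0
```

Run:
```python
from h import *
s=monitor.read_state();print(s["eef_pos"],s["force"])
p,W=cloud("top");q,W2=cloud("side")
with np.errstate(invalid='ignore'):
    b=W2[(W2[...,2]>21)&(W2[...,2]<29)&(abs(W2[...,0]-632)<25)&(W2[...,1]<-130)&(W2[...,1]>-310)]
print(np.polyfit(b[:,1],b[:,0],1));blobs(W2,57,70,(595,650,-90,-20),5)
b=q[50:200,160:360];cv2.imwrite("pics/f.png",cv2.resize(b,(800,600),interpolation=cv2.INTER_CUBIC)[...,::-1])
```

```text
[493.62069041 -45.24562119 174.01245436] [ 0.18614257 -0.14825196  0.19315339]
[5.72933761e-02 6.43245359e+02]
[261 171] 87 med [623 -52  63] mid [623.4 -54.2  61.8] ext [23. 25.  8.]
```

View pics/f.png

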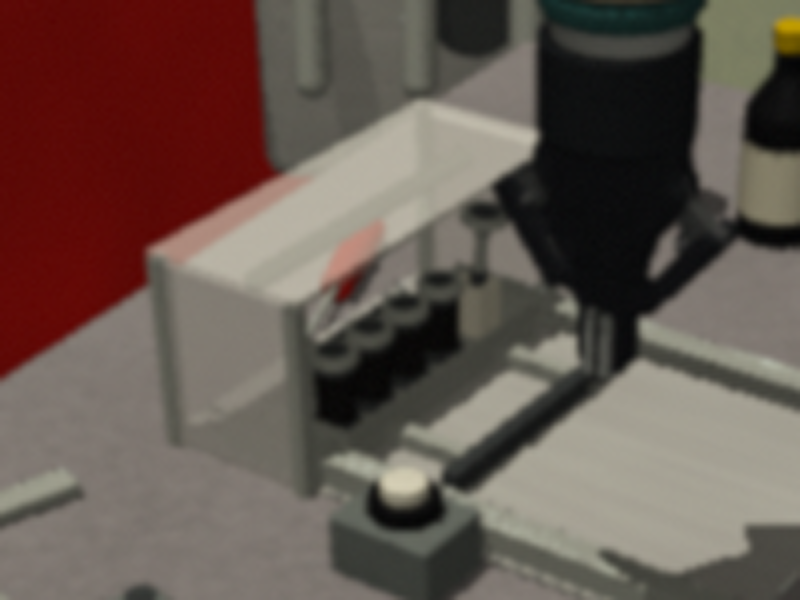

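The basket is home under the hood. The four sets stand at (335,375) to (440,305), the valve is in its socket at (480,250), and the button is back up at (405,487). The gripper is well clear in height, so I'll hand the job in.

```bash
python3 -c "
from cell import workorder
print(workorder.finish_job())"
```

```text
the job is handed in; nothing more can be done
None
```

The job is handed in, with no verdict returned: the valve is freed and standing in the basket socket, all four sets are on the basket floor, the basket is home against the stop and the start button was pressed and has sprung back.

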